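# Set up the mask painting stand

## Robot

A 6-joint arm with a two-finger parallel gripper is mounted at the origin on the work surface. World frame = base frame: x ahead of the robot, y to its left, z up, the work surface at z = 0. Lengths are in m, angles in rad, forces in N, time in s.
With the tool pointing down it reaches from about 0.25 to 0.775 m from the base axis. Payload 8.9 kg.
Tool frame: the origin (TCP) lies midway between the tips of the shut fingers; the grasp point (between the pads) lies 19 mm behind it; z points along the fingers, y is the line along which they close (so a half turn about z gives the same grasp; the last joint's range is limited). The gripper opens to 85 mm and grips with 20 to 120 N. Pads are 22 mm wide; open, the fingers measure 114 mm over their backs; the gripper's body (76 mm by 85 mm) begins 54 mm behind the grasp point. The pads swing forward as they close: fully open they stand 13 mm farther back than shut.
Start: joints at [1.12, 0.291, -0.153, 1.127, 0, 1.431], TCP at [0.161, 0.5, 0.231] pointing down, gripper open.
Joint ranges: [-2.52, 2.52], [-0.91, 1.74], [-1.3, 1.37], [-1.96, 2.02], [-1.52, 1.47], [-3.14, 3.14]. Speed limits (rad/s): [2.22, 2.22, 2.79, 3.14, 3.14, 3.14].

## Interface

Orientations are given as a unit quaternion [x, y, z, w].
In Python, from station import bot gives the robot as it stands.
- The arm moves only by the tool jog_arm, never from a script. Its argument "increments" is a list of rows, each a list of 7 numbers: the shift along the world's x, y, z in units of 40 mm (1.0 is 40 mm), then the turn, a rotation vector about the world's x, y, z in units of 5 degrees (1.0 is 5 degrees), then the finger opening in mm, from 0 to 85.4. A call has 1 to 8 rows; each row is the pose to reach, as a shift and turn from the pose commanded when the call began; what a row does not reach only later rows make up. A row lasts 1/12 s, in which the tool goes at most 41.7 mm and 7.16 degrees, less where a joint would pass 70% of its speed; a pose out of reach is approached as far as the arm can. A call with a gripper value outside its range is refused whole. The fingers move at their own pace and stop on an object; "grip_force" is the grip in N (left out, the last holds). Time passes only in rows, so rows that repeat a pose let the fingers close. It gives the time, the measured TCP pose, the force, the opening and the grip force at its end, in the units of the state.
- bot.read_state(): the state, without advancing time (a new reading comes with each control period).
- bot.capture(name): name is "side" or "top"; returns the picture (480x640x3 uint8, blue, green, red); there is no depth.
- bot.camera_params(name): a dict with "fx", "fy", "cx", "cy" (pixels), "R" (3x3) and "t" (3): a world point X has camera coordinates R X + t. Camera axes: x right, y down, z forward; pixel columns grow to the right and rows downward; lengths in m; the calibration is good to about 2 mm. A picture is of the moment at which its call begins. camera_params takes no time and is no camera call.
- bot.finish_job(): hands the job in; it is judged then, once.
The state is a dict: "clock": time; "joint_positions": joint angles; "qd": joint speeds; "joint_efforts": joint torques, N m; "ee_pos": TCP position; "tcp_rot": TCP orientation; "contact_force": force on the tool from outside, world axes, zero at the start; "moment": the same for the moment, N m; "grip_width": finger opening in m; "finger_force": force on a finger pad.
Only numpy, scipy, OpenCV 4.12 (cv2) and the standard library are available. Lean on these libraries where they do the work, as an engineer would, in place of code of your own. Each camera call takes 0.05 s, during which the arm holds its last target. There are 200 camera calls.

## Task

Fit the steel stand post, which hangs rearmost on the full hook, to the painting stand: first move the masks in front of it over to the spare hook, then take the post down, slide the toe of its foot into the jaws of the grey base until it stops, and push the headed pin down through the jaw and foot holes until its head sits fully home. After that hang all the masks back on the hook they came from. Leave the post upright; do not drop a mask or disturb the jar, the bottle or the brush.

Things in the scene. Friction and masses are not known exactly. Their poses are not given: they have to be found in the camera images.
- full_hook: Crowded hook: the post hangs rearmost, by the upright; 2 or 3 masks in front of it, 25 mm or more apart. Fixed stand: 18 mm upright, origin at its foot; 10 mm bar along -x, axis 250 mm above the bench, straight to 165 mm out; its end turns up 8 mm, ending 175 mm out.
- spare_hook: Spare hook, empty at the start; room for three masks. Fixed stand: 18 mm upright, origin at its foot; 10 mm bar along -x, axis 250 mm above the bench, straight to 165 mm out; its end turns up 8 mm, ending 175 mm out.
- mask1: White skull mask, 12 mm thick (x), 96 wide (y), 90 g; may be absent. Origin: centre of its lower edge; z up, x through its hanging eye. Eye: a window 28 mm wide, 100 to 136 mm above the origin, with a peaked roof that self-centres; when hung the bar's axis lies 130 mm above the origin. On top a grip tab 22 wide (y) x 12 thick (x), 138 to 173 mm above the origin.
- mask2: Another white skull mask, the same as mask1 in all respects; may be absent.
- mask3: Another white skull mask, the same as mask1 in all respects; may be absent.
- post: Steel stand post, inverted T, 0.45 kg. Eye and grip tab as mask1's; origin in the eye, on the bar's axis when hung (tab 8 to 43 mm above it); z up, x along the bar. Below, a 24 (y) x 12 mm shank to a foot 30 mm wide (x), flat underside 170 mm below the origin. Toe, 10 mm thick, reaches 108 mm along -y, with an upright 15 mm hole 90 mm along -y; heel, 30 mm high, reaches 60 mm along +y. Hangs balanced.
- post_hole (a point): Centre of the post's foot hole, at the underside of the toe.
- fork: Fixed grey base; origin on the bench under the pin-hole axis. Plate 66 mm wide (x), top at 20 mm, from 25 mm along -y to 155 mm along +y. Upper jaw at 34 to 44 mm height, within 25 mm of the hole in y. Slot between jaws 14 mm high, 33 wide, opens to +y; back stop at 19 mm along -y: toe against it = holes in line. 14 mm jaw holes go through to the bench.
- fork_hole (a point): Mouth of the upper jaw hole, 44 mm above the bench, on the hole axis.
- pin: Headed pin, 70 g. Origin: centre of the underside of its head, z up. Shaft 12 mm diameter, 40 mm long below the origin, last 4 mm tapered; head 26 mm diameter, 6 mm thick; on it a black round grip 18 mm diameter, 6 to 46 mm above the origin. Stands loosely in the pin block at the start.
- pin_block: Loose wooden block 70 x 70 x 46 mm, 0.9 kg, origin under its centre, with an upright 14 mm hole in which the pin stands, its head on the block's top.
- paint_jar: Bystander: paint jar, 64 mm diameter, 90 mm high, origin under its centre.
- drink: Bystander: drink bottle, 60 mm diameter, 180 mm high, origin under its centre.
- brush: Bystander: brush lying on the bench.
Not all that is in view belongs to the job. There is more than one size of the post; the job needs the smallest. What is shaped like the mask3 but yellow is not meant.

How it is judged:
On the way, in this order (a step that is already met when the one before it is completed fails the run):
1. every mask hangs on the spare hook (x of mask1 in the frame of spare_hook between -0.168 and -0.012 m and y of mask1 in the frame of spare_hook between -0.03 and 0.03 m and z of mask1 in the frame of spare_hook between 0.108 and 0.128 m and linear speed of each of mask1, mask2, mask3 below 0.05 m/s and x of mask2 in the frame of spare_hook between -0.168 and -0.012 m and y of mask2 in the frame of spare_hook between -0.03 and 0.03 m and z of mask2 in the frame of spare_hook between 0.108 and 0.128 m and x of mask3 in the frame of spare_hook between -0.168 and -0.012 m and y of mask3 in the frame of spare_hook between -0.03 and 0.03 m and z of mask3 in the frame of spare_hook between 0.108 and 0.128 m), for 0.2 s.
2. the post stands with its toe in the jaws, holes in line, no pin yet (horizontal distance between post_hole and fork below 0.005 m and z of post_hole in the frame of fork between 0.017 and 0.026 m and angle between post's own z axis and vertical below 0.12 rad and (z of pin in the frame of fork_hole above 0.012 m or horizontal distance between pin and fork_hole above 0.03 m)), for 0.2 s.
3. the pin is home in the holes (horizontal distance between post_hole and fork below 0.005 m and z of post_hole in the frame of fork between 0.017 and 0.026 m and angle between post's own z axis and vertical below 0.12 rad and horizontal distance between pin and fork_hole below 0.003 m and z of pin in the frame of fork_hole between -0.004 and 0.003 m and angle between the z axis of pin and the z axis of fork, either way round below 0.08 rad), for 0.2 s.
At the end, for the whole second after the job is handed in: All masks present hang at rest by their eyes on the bar of the hook they came from (full_hook); the post stands upright (within 7 degrees) with its foot hole within 5 mm of the jaw-hole axis; the pin is in the holes, upright, its head within 3 mm of the upper jaw; nothing moves (all of step 3 and x of mask1 in the frame of full_hook between -0.168 and -0.012 m and y of mask1 in the frame of full_hook between -0.03 and 0.03 m and z of mask1 in the frame of full_hook between 0.108 and 0.128 m and linear speed of each of mask1, mask2, mask3 below 0.05 m/s and x of mask2 in the frame of full_hook between -0.168 and -0.012 m and y of mask2 in the frame of full_hook between -0.03 and 0.03 m and z of mask2 in the frame of full_hook between 0.108 and 0.128 m and x of mask3 in the frame of full_hook between -0.168 and -0.012 m and y of mask3 in the frame of full_hook between -0.03 and 0.03 m and z of mask3 in the frame of full_hook between 0.108 and 0.128 m and linear speed of each of post, pin below 0.02 m/s); the robot touches nothing.
It fails at once if a mask is dropped: its lower edge comes within 40 mm of the bench (height (world z) of any of mask1, mask2, mask3 below 0.04 m).
It fails at once if the jar, the bottle or the brush is moved more than 30 mm (distance of any of paint_jar, drink, brush from where it was at the start of the episode above 0.03 m).
Of mask1, mask2, mask3 only 2 to 3 are there at a start; the rules pass over those that are not, and their reading is None.
At some moment in a run one of pin_block may be knocked a few centimetres aside while the robot is not near it.
It also fails if it takes over 210 s, if anything falls off the work surface, if the arm or the gripper's body presses on something with over 40 N, if the wrist force passes 120 N, or if a joint passes its speed limit or range.

## Working session

There is one attempt and no reset: what is moved stays moved. The work goes in short steps, Python scripts to look and compute and a tool call to move; the robot and the scene stay as the last step left them, time stands still between calls to the robot, and variables do not carry over. Pictures are saved under pics/ and viewed, at most 14 in all, crops included, and the job is handed in when it is done.

Besides the shell and the picture viewer there is one more tool, called after "Call:" as name(argument=value, ...), one argument or row to a line, values as JSON. jog_arm: Moves the arm, as the interface text tells. Its arguments: {"type":"object","properties":{"increments":{"type":"array"},"grip_force":{"type":"number"}},"required":["increments"]}

```bash
ls; mkdir -p pics
python3 - <<'E'
from station import bot
import cv2
print(bot.read_state())
for n in("side","top"):
    cv2.imwrite(f"pics/{n}0.png",bot.capture(n)); p=bot.camera_params(n); print(n,p)
E
```

```text
pics
{'clock': 0.0, 'joint_positions': array([ 1.11974724e+00,  2.91292845e-01, -1.54108656e-01,  1.12666178e+00,
        2.61184576e-06,  1.43152432e+00]), 'qd': array([ 0.00139922, -0.00031033,  0.00075434, -0.00029275, -0.00117509,
       -0.00063677]), 'joint_efforts': array([-1.02593523e-03, -5.37142432e+01,  3.31376660e+01,  1.56828639e-02,
       -2.94199235e-04,  1.68394195e-05]), 'ee_pos': array([0.16084368, 0.4993201 , 0.23073235]), 'tcp_rot': array([ 1.55257900e-01,  9.87873769e-01, -6.05704597e-04, -1.85524343e-04]), 'contact_force': array([-0.3133485 , -0.65056887, -0.06463639]), 'moment': array([-0.00457704,  0.01804911,  0.03046883]), 'finger_force': 0.0, 'grip_width': 0.08511689319755472}
side {'fx': 507.16172843490756, 'fy': 507.16172843490756, 'cx': 322.9079459466446, 'cy': 234.54113108122942, 'R': array([[ 0.73600543, -0.67669999, -0.01931643],
       [-0.50951006, -0.53492419, -0.67398487],
       [ 0.44575273,  0.50589844, -0.73849256]]), 't': array([-0.26689593,  0.35845217,  1.3998512 ])}
top {'fx': 493.62903630079325, 'fy': 493.62903630079325, 'cx': 326.52414283167474, 'cy': 233.23761726494573, 'R': array([[ 0.00656283, -0.99966389, -0.02508041],
       [-0.98079148, -0.00154528, -0.19505305],
       [ 0.19494873,  0.02587875, -0.98047197]]), 't': array([0.07130093, 0.46623358, 1.16358422])}
```

View pics/side0.png

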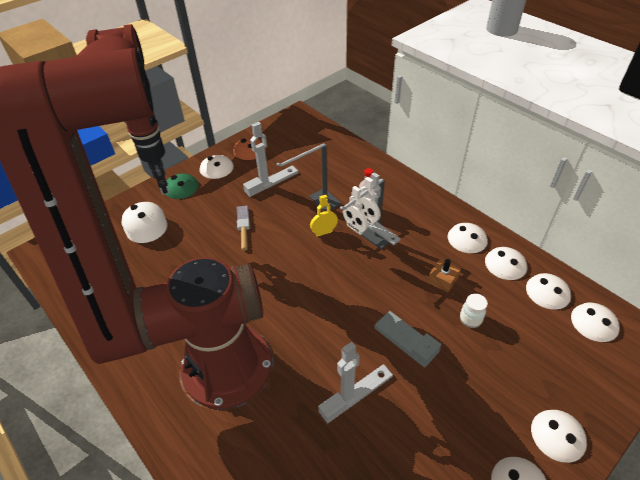

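View pics/top0.png

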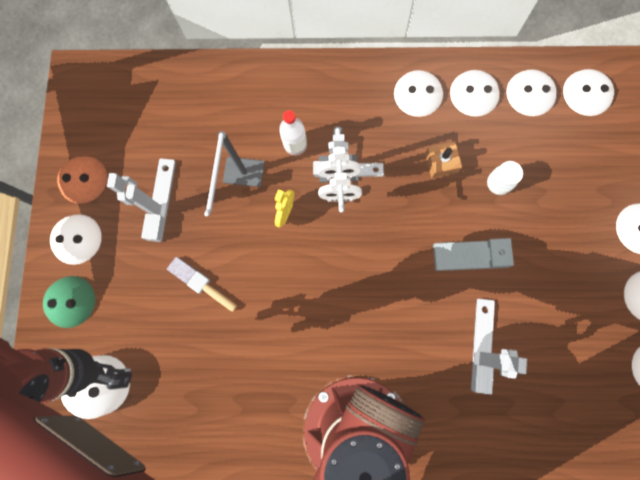

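The side view shows the full hook with masks and hanging post near (365,210), and the spare hook at (325,150)–(278,163). The yellow mask decoy is at (323,217), free-standing larger posts are at (262,165) and (350,380), the fork is at (408,338), the pin block is at (446,272), and the jar, bottle and brush are in view. The top view agrees: full hook (340,165), spare bar (222,135)–(208,213), fork (473,255) with its jaw at the right end (502,253), and pin (447,153).

```bash
cat > h.py <<'E'
from station import bot
import numpy as np, cv2
from scipy.spatial.transform import Rotation as Ro
P={n:bot.camera_params(n) for n in("side","top")}
def M(n):
    p=P[n]; K=np.array([[p['fx'],0,p['cx']],[0,p['fy'],p['cy']],[0,0,1]])
    return K@np.c_[p['R'],p['t']]
def proj(n,X):
    X=np.atleast_2d(X); q=np.c_[X,np.ones(len(X))]@M(n).T; return q[:,:2]/q[:,2:]
def tri(us,ut):
    X=cv2.triangulatePoints(M("side"),M("top"),np.array(us,float).reshape(2,1),np.array(ut,float).reshape(2,1))[:,0]
    X=X[:3]/X[3]; return X, np.r_[proj("side",X)[0]-us,proj("top",X)[0]-ut]
def atz(n,u,z):
    p=P[n]; R,t=np.array(p['R']),np.array(p['t']); d=R.T@[(u[0]-p['cx'])/p['fx'],(u[1]-p['cy'])/p['fy'],1]; c=-R.T@t
    return c+d*(z-c[2])/d[2]
def crop(n,img,x0,y0,w,h,s):
    return cv2.resize(img[y0:y0+h,x0:x0+w],None,fx=s,fy=s,interpolation=cv2.INTER_CUBIC)
E
python3 - <<'E'
from h import *
s=cv2.imread("pics/side0.png");t=cv2.imread("pics/top0.png")
a=crop("s",s,310,155,100,100,4);b=crop("t",t,300,120,100,100,4)
c=crop("s",s,260,130,100,50,4);d=crop("t",t,190,120,100,100,4)[:200]
cv2.imwrite("pics/c1.png",np.vstack([np.hstack([a,b]),np.hstack([c,d])])[:600])
e=crop("s",s,365,300,100,75,4);f=crop("t",t,425,225,100,75,4);g=crop("s",s,415,245,100,75,4);i=crop("t",t,420,130,100,75,4)
cv2.imwrite("pics/c2.png",np.vstack([np.hstack([e,f]),np.hstack([g,i])]))
E
```

```text
(no output)
```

View pics/c1.png

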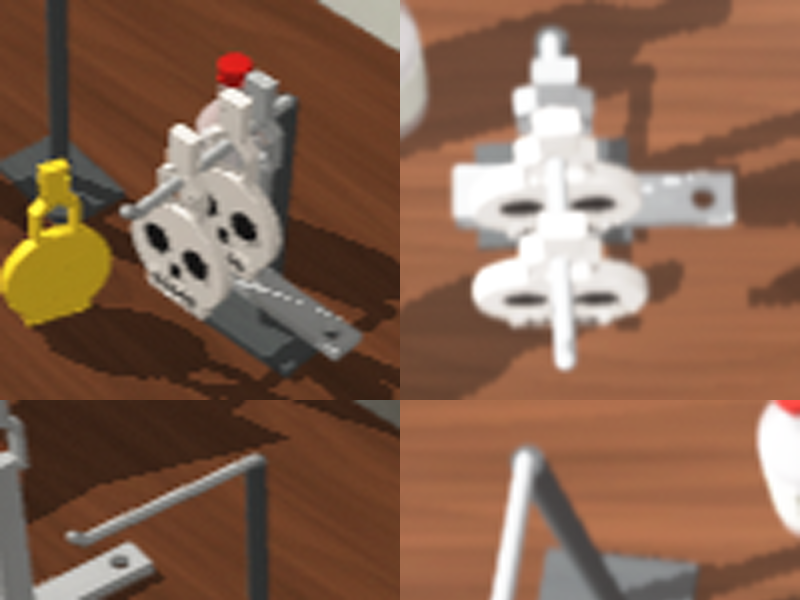

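View pics/c2.png

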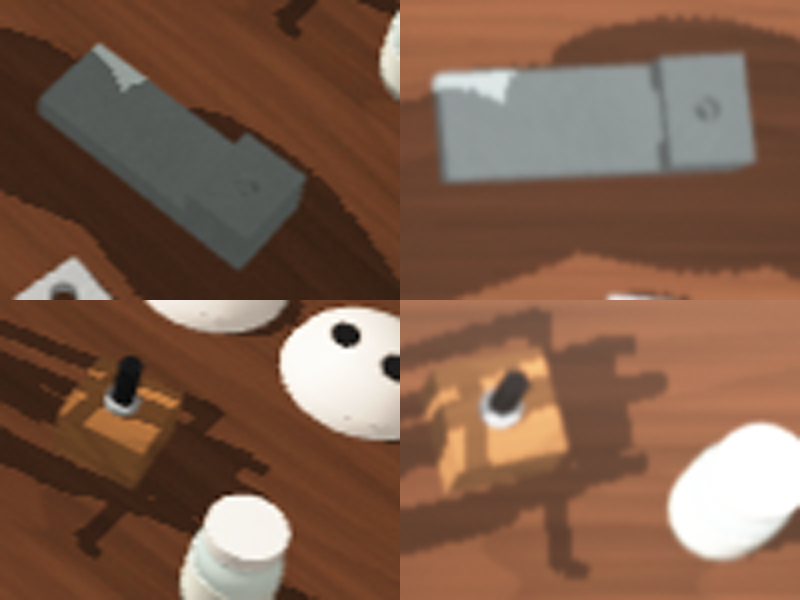

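The crops show two masks and the post on the hook. Side-crop tabs are at (185,130), (235,95) and (262,78), the last being the steel post. The fork jaw hole is at top (502,252), and the pin grip is at side (447,265), top (447,153). The post candidates are the hung one (side 375,185) and the standing ones (262,165) and (350,380); I take the hung one, which is the smallest and rearmost.

Run:
```python
from h import *
np.set_printoptions(precision=4,suppress=True)
S1=lambda x,y:(310+x/4,155+y/4); T1=lambda x,y:(300+(x-400)/4,120+y/4)
S2=lambda x,y:(260+x/4,130+(y-400)/4); T2=lambda x,y:(190+(x-400)/4,120+(y-400)/4)
SF=lambda x,y:(365+x/4,300+y/4); TF=lambda x,y:(425+(x-400)/4,225+y/4)
SP=lambda x,y:(415+x/4,245+(y-300)/4); TP=lambda x,y:(420+(x-400)/4,130+(y-300)/4)
L={'m1tabtop':(S1(186,131),T1(556,222)),'m2tabtop':(S1(237,96),T1(558,118)),'posttabtop':(S1(262,79),T1(554,62)),
'bartip':(S1(125,210),T1(565,358)),
'posthole':(S1(332,333),T1(704,198)),
'sp_tip':(S2(75,537),(208.5,212)),'sp_root':(S2(256,462),T2(527,458)),
'forkhole':(SF(248,187),TF(708,109)),'fjawR':(SF(304,180),TF(743,55)),
'pintop':(SP(130,360),TP(515,379)),'pinhead':(SP(122,402),TP(503,408))}
for k,(a,b) in L.items():
    X,r=tri(a,b); print(k,X,r)
f=atz("top",TF(708,109),.044);print('fork z44',f,atz("side",SF(248,187),.044))
for c in [(440,180),(755,162),(743,53)]: print(atz("top",TF(*c),.02 if c[0]==440 else .044))
print('back edge', atz("top",TF(436,80),.02),atz("top",TF(445,182),.02))
# fork corners jaw side
print([atz("side",SF(*c),.044)for c in[(243,135),(304,180)]])
print('yellow',atz("top",(284,208),.05),'bottle',atz("side",(369,172),.18),'jar',atz("top",(509,176),.09))
for n in P: print(n,-np.array(P[n]['R']).T@P[n]['t'])
```

```text
m1tabtop [0.5366 0.0418 0.2902] [-0.5606  0.188   0.4608 -0.7628]
m2tabtop [0.5899 0.0414 0.2913] [-0.2055  0.077   0.1686 -0.2856]
posttabtop [0.6203 0.044  0.2881] [ 0.0828 -0.0328 -0.0677  0.1163]
bartip [0.474  0.0377 0.2573] [-0.21    0.0618  0.1688 -0.2747]
posthole [ 0.6176 -0.0477  0.0849] [-0.3787  0.1424  0.2789 -0.4719]
sp_tip [0.4682 0.3101 0.256 ] [ 0.0544 -0.01   -0.048   0.0741]
sp_root [0.6428 0.2936 0.2437] [-0.2191  0.0649  0.1921 -0.3132]
forkhole [ 0.422  -0.3534  0.0398] [-0.3957  0.1446  0.254  -0.4272]
fjawR [ 0.4547 -0.3763  0.0396] [-0.1349  0.0527  0.0858 -0.1466]
pintop [ 0.664  -0.2232  0.0937] [-0.2689  0.1248  0.1872 -0.3309]
pinhead [ 0.6628 -0.2259  0.0468] [-0.306   0.1381  0.2101 -0.3689]
fork z44 [ 0.4203 -0.3514  0.044 ] [ 0.4209 -0.3551  0.044 ]
[ 0.3796 -0.1933  0.02  ]
[ 0.3882 -0.3773  0.044 ]
[ 0.4548 -0.3746  0.044 ]
back edge [ 0.4419 -0.1931  0.02  ] [ 0.3784 -0.1963  0.02  ]
[array([ 0.4498, -0.3267,  0.044 ]), array([ 0.4526, -0.3776,  0.044 ])]
yellow [0.5289 0.1789 0.05  ] bottle [0.7098 0.1497 0.18  ] jar [ 0.5978 -0.3643  0.09  ]
side [-0.2449 -0.697   1.2702]
top [0.23   0.0419 1.2336]
```

Call:
jog_arm(
  increments=[
    [0.2,-0.3,0.9,0,0,0.5,85],
    [0.7,-0.9,1.5,0,0,1,85],
    [1.3,-1.6,2.0,0,0,1.5,85],
    [1.9,-2.3,2.5,0,0,2,85],
    [2.5,-3.0,2.9,0,0,2.5,85],
    [3.1,-3.7,3.25,0,0,3,85],
    [3.7,-4.4,3.25,0,0,3.5,85],
    [4.3,-5.1,3.25,0,0,4,85],
  ],
  grip_force=40,
)

```text
clock: 0.77
ee_pos: [0.3341, 0.2944, 0.3621]
tcp_rot: [-0.02, 1.0, 0.0, 0.001]
contact_force: [-0.1, 1.4, -0.1]
grip_width: 0.0852
finger_force: 0.0
```

Call:
jog_arm(
  increments=[
    [0.6,-0.7,0,0,0,0,85],
    [1.2,-1.5,0,0,0,0,85],
    [1.9,-2.3,0,0,0,0,85],
    [2.6,-3.1,0,0,0,0,85],
    [3.3,-3.9,0,0,0,0,85],
    [4.0,-4.8,0,0,0,0,85],
    [4.6,-5.6,0,0,0,0,85],
    [5.1,-6.34,0,0,0,0,85],
  ],
)

```text
clock: 1.43
ee_pos: [0.538, 0.0401, 0.3609]
tcp_rot: [-0.019, 1.0, 0.0, -0.0]
contact_force: [-0.1, 1.7, -0.1]
grip_width: 0.0851
finger_force: 0.0
```

Call:
jog_arm(
  increments=[
    [0,0,0,0,0,0,85],
    [0,0,0,0,0,0,85],
  ],
)

```text
clock: 1.6
ee_pos: [0.5376, 0.0402, 0.3602]
tcp_rot: [-0.017, 1.0, 0.0, -0.001]
contact_force: [-0.9, 0.5, -0.0]
grip_width: 0.0852
finger_force: 0.0
```

Call:
jog_arm(
  increments=[
    [0,0,-0.7,0,0,0,85],
    [0,0,-1.4,0,0,0,85],
    [0,0,-2.0,0,0,0,85],
    [0,0,-2.5,0,0,0,85],
    [0,0,-2.5,0,0,0,60],
    [0,0,-2.5,0,0,0,40],
    [0,0,-2.5,0,0,0,25],
    [0,0,-2.5,0,0,0,18],
  ],
)

```text
clock: 2.27
ee_pos: [0.5378, 0.0424, 0.263]
tcp_rot: [-0.019, 1.0, -0.0, 0.001]
contact_force: [0.1, -0.1, 1.1]
grip_width: 0.0383
finger_force: 0.0
```

Call:
jog_arm(
  increments=[
    [0,0,0,0,0,0,15],
    [0,0,0,0,0,0,15],
    [0,0,0,0,0,0,15],
    [0,0,0,0,0,0,15],
  ],
)

```text
clock: 2.6
ee_pos: [0.538, 0.0414, 0.263]
tcp_rot: [-0.018, 1.0, -0.001, 0.002]
contact_force: [-0.3, -2.8, 5.9]
grip_width: 0.0215
finger_force: 40.6
```

Call:
jog_arm(
  increments=[
    [0,0,0.15,0,0,0,15],
    [0,0,0.3,0,0,0,15],
    [0,0,0.4,0,0,0,15],
    [0,0,0.4,0,0,0,15],
    [-0.2,0,0.4,0,0,0,15],
    [-0.5,-0.01,0.4,0,0,0,15],
    [-0.8,-0.03,0.4,0,0,0,15],
    [-1.1,-0.04,0.4,0,0,0,15],
  ],
)

```text
clock: 3.27
ee_pos: [0.4917, 0.0406, 0.2769]
tcp_rot: [-0.019, 1.0, 0.0, -0.001]
contact_force: [0.2, 0.3, -0.4]
grip_width: 0.0212
finger_force: 39.8
```

Call:
jog_arm(
  increments=[
    [-0.3,-0.01,0,0,0,0,15],
    [-0.6,-0.02,0,0,0,0,15],
    [-0.9,-0.03,0,0,0,0,15],
    [-1.2,-0.04,0,0,0,0,15],
    [-1.5,-0.05,0,0,0,0,15],
    [-1.7,-0.06,0,0,0,0,15],
    [-1.7,-0.06,0,0,0,0,15],
  ],
)

```text
clock: 3.85
ee_pos: [0.4233, 0.0382, 0.2773]
tcp_rot: [-0.019, 1.0, 0.0, -0.0]
contact_force: [0.2, -0.2, -0.7]
grip_width: 0.0215
finger_force: 39.8
```

Run:
```python
from h import *
s=bot.capture("side");t=bot.capture("top")
cv2.imwrite("pics/d1.png",np.hstack([crop("s",s,270,120,150,150,2.6),crop("t",t,210,110,150,150,2.6)]))
print(bot.read_state()['ee_pos'],bot.read_state()['contact_force'])
```

```text
[0.42515671 0.03807319 0.27743073] [-0.62176594 -0.06587083 -0.80996938]
```

View pics/d1.png

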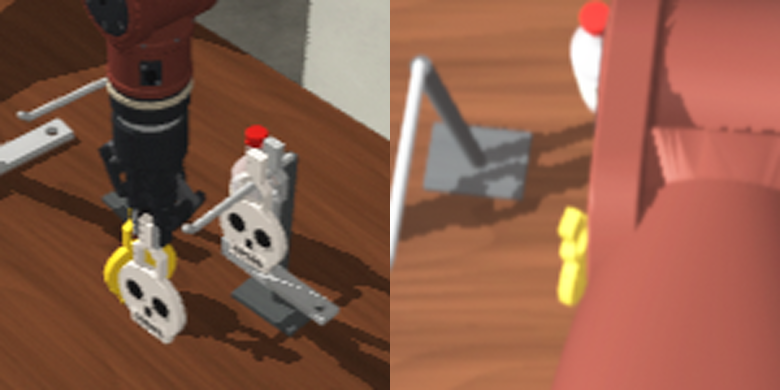

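The mask hangs cleanly from the gripper, clear of the bar, at side crop (150,300); mask 2 and the post stay on the hook. Now across to the spare hook.

Call:
jog_arm(
  increments=[
    [0,0.2,0,0,0,-0.1,15],
    [0,0.6,0,0,0,-0.3,15],
    [0,1.1,0,0,0,-0.5,15],
    [0,1.6,0,0,0,-0.7,15],
    [0,2.1,0,0,0,-0.9,15],
    [0,2.6,0,0,0,-1.1,15],
    [0,3.1,0,0,0,-1.3,15],
    [0,3.6,0,0,0,-1.5,15],
  ],
)

```text
clock: 4.62
ee_pos: [0.4256, 0.1833, 0.2771]
tcp_rot: [0.047, 0.999, 0.0, 0.0]
contact_force: [-0.1, -0.1, -1.4]
grip_width: 0.0214
finger_force: 39.9
```

Call:
jog_arm(
  increments=[
    [0,0.5,0,0,0,0,15],
    [0,1.0,0,0,0,0,15],
    [0,1.5,0,0,0,0,15],
    [0,2.0,0,0,0,0,15],
    [0,2.5,0,0,0,0,15],
    [0,3.0,0,0,0,0,15],
    [0,3.3,0,0,0,0,15],
    [0,3.3,0,0,0,0,15],
  ],
)

```text
clock: 5.28
ee_pos: [0.4253, 0.3161, 0.2767]
tcp_rot: [0.046, 0.999, 0.0, -0.0]
contact_force: [0.2, -1.1, -1.0]
grip_width: 0.0214
finger_force: 39.9
```

Run:
```python
from h import *
s=bot.capture("side");t=bot.capture("top")
cv2.imwrite("pics/d2.png",np.hstack([crop("s",s,200,110,130,130,3),crop("t",t,150,110,130,130,3)]))
r=bot.read_state();print(r['ee_pos'],r['tcp_rot'],r['contact_force'],r['joint_positions'])
```

```text
[0.42511655 0.31405317 0.27690286] [ 4.63999897e-02  9.98922849e-01 -3.51361853e-04 -2.43364672e-04] [-0.0819608  -0.37980514 -1.38434273] [ 4.98107079e-01  2.77626711e-01 -5.12086978e-02  1.24274127e+00
 -3.48960589e-04  5.90940535e-01]
```

View pics/d2.png

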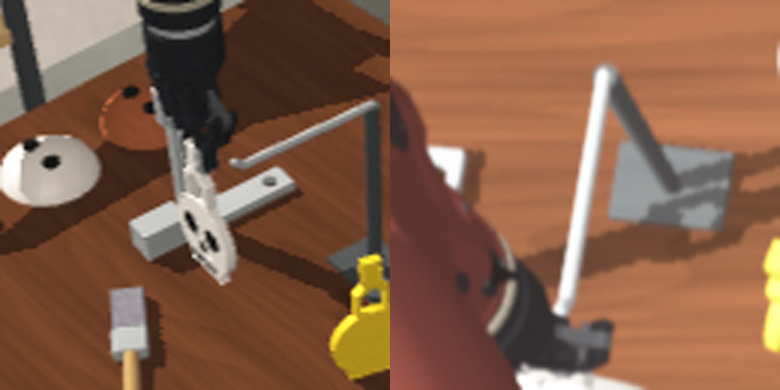

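Mask 1 is upright in line with the spare bar, whose tip is at side crop (237,163). I check clearance to the standing big post next to the bar.

Run:
```python
from h import *
np.set_printoptions(precision=4,suppress=True)
print(tri((258,126),(118,179)),tri((322,198),(287,192)), tri((347,349),(514,363)))
print(atz("top",(165,165),.03),atz("top",(152,235),.03))
```

```text
(array([0.5342, 0.4977, 0.2699]), array([ 0.1773, -0.0267, -0.1676,  0.2545])) (array([0.5246, 0.1627, 0.1792]), array([ 2.7143, -0.8011, -2.1457,  3.592 ])) (array([ 0.1733, -0.2929,  0.25  ]), array([-0.1597,  0.0379,  0.1092, -0.1727]))
[0.6481 0.4916 0.03  ] [0.4641 0.5114 0.03  ]
```

Call:
jog_arm(
  increments=[
    [0.2,-0.02,0,0,0,0,15],
    [0.5,-0.05,0,0,0,0,15],
    [0.8,-0.08,0,0,0,0,15],
    [1.1,-0.1,0,0,0,0,15],
    [1.4,-0.13,0,0,0,0,15],
    [1.7,-0.16,0,0,0,0,15],
    [2.0,-0.19,0,0,0,0,15],
    [2.0,-0.19,0,0,0,0,15],
  ],
)

```text
clock: 6.05
ee_pos: [0.5081, 0.305, 0.2769]
tcp_rot: [0.048, 0.999, -0.0, 0.001]
contact_force: [-0.1, 0.1, -0.8]
grip_width: 0.0217
finger_force: 39.9
```

Call:
jog_arm(
  increments=[
    [0.3,-0.03,0,0,0,0,15],
    [0.6,-0.06,0,0,0,0,15],
    [0.9,-0.09,0,0,0,0,15],
    [1.2,-0.11,0,0,0,0,15],
    [1.5,-0.14,0,0,0,0,15],
    [1.8,-0.17,0,0,0,0,15],
    [2.1,-0.2,0,0,0,0,15],
    [2.3,-0.22,0,0,0,0,15],
  ],
)

```text
clock: 6.72
ee_pos: [0.5983, 0.2966, 0.2771]
tcp_rot: [0.047, 0.999, -0.0, 0.0]
contact_force: [0.0, -0.6, -0.9]
grip_width: 0.0212
finger_force: 39.9
```

Call:
jog_arm(
  increments=[
    [0,0,-0.1,0,0,0,15],
    [0,0,-0.2,0,0,0,15],
    [0,0,-0.3,0,0,0,15],
    [0,0,-0.36,0,0,0,15],
    [0,0,-0.36,0,0,0,15],
  ],
)

```text
clock: 7.13
ee_pos: [0.5967, 0.298, 0.2633]
tcp_rot: [0.047, 0.999, 0.0, 0.0]
contact_force: [0.8, 0.2, 0.1]
grip_width: 0.0217
finger_force: 40.0
```

Call:
jog_arm(
  increments=[
    [0,0,0,0,0,0,26],
    [0,0,0,0,0,0,30],
    [0,0,0,0,0,0,45],
    [0,0,0,0,0,0,65],
    [0,0,0,0,0,0,85],
    [0,0,0.5,0,0,0,85],
    [0,0,1.2,0,0,0,85],
    [0,0,2.2,0,0,0,85],
  ],
)

```text
clock: 7.8
ee_pos: [0.5958, 0.2972, 0.3493]
tcp_rot: [0.047, 0.999, -0.001, -0.002]
contact_force: [0.9, 0.5, 0.0]
grip_width: 0.0853
finger_force: 0.0
```

Call:
jog_arm(
  increments=[
    [0,-0.6,0.3,0,0,0.2,85],
    [0,-1.4,0.3,0,0,0.5,85],
    [0,-2.3,0.3,0,0,0.8,85],
    [0,-3.2,0.3,0,0,1.1,85],
    [-0.1,-4.2,0.3,0,0,1.3,85],
    [-0.15,-5.1,0.3,0,0,1.5,85],
    [-0.15,-5.9,0.3,0,0,1.5,85],
    [-0.17,-6.39,0.3,0,0,1.5,85],
  ],
)

```text
clock: 8.47
ee_pos: [0.59, 0.0389, 0.3631]
tcp_rot: [-0.018, 1.0, -0.0, 0.0]
contact_force: [-0.7, 0.5, -1.0]
grip_width: 0.0849
finger_force: 0.0
```

Run:
```python
from h import *
s=bot.capture("side");t=bot.capture("top")
cv2.imwrite("pics/d3.png",np.hstack([crop("s",s,260,110,150,150,2.6),crop("t",t,180,100,150,150,2.6)]))
r=bot.read_state();print(r['ee_pos'],r['tcp_rot'],r['contact_force'],r['joint_positions'])
```

```text
[0.5901717  0.03893574 0.36304241] [-1.67064162e-02  9.99860365e-01 -3.77728699e-04  5.49076813e-05] [-0.07714849  0.75228487  1.18302111] [-5.72801617e-02  4.00682668e-01  3.47223806e-01  1.51717211e+00
 -7.45273083e-04 -9.06946127e-02]
```

View pics/d3.png

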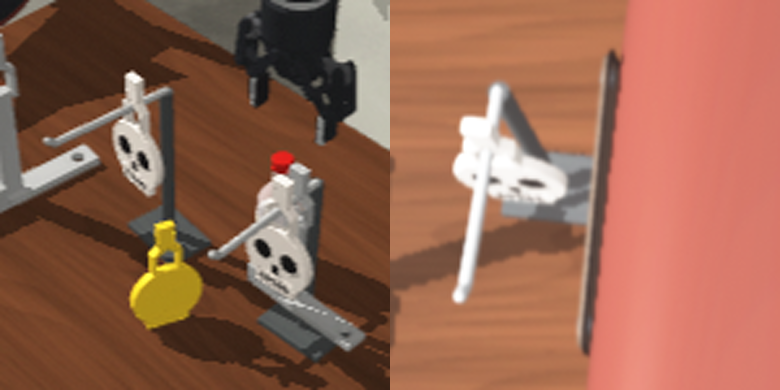

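Mask 1 hangs straight on the spare bar (side crop (135,140)). Mask 2 is next, and the gripper is above it.

Call:
jog_arm(
  increments=[
    [0,0.02,-0.7,0,0,0,85],
    [0,0.02,-1.4,0,0,0,85],
    [0,0.02,-2.0,0,0,0,85],
    [0,0.02,-2.5,0,0,0,85],
    [0,0.02,-2.5,0,0,0,60],
    [0,0.02,-2.5,0,0,0,40],
    [0,0.02,-2.5,0,0,0,25],
    [0,0.02,-2.5,0,0,0,18],
  ],
)

```text
clock: 9.23
ee_pos: [0.5912, 0.0432, 0.2646]
tcp_rot: [-0.019, 1.0, -0.0, 0.001]
contact_force: [-0.4, -0.6, 0.3]
grip_width: 0.0383
finger_force: 0.0
```

Call:
jog_arm(
  increments=[
    [0,0,0,0,0,0,15],
    [0,0,0,0,0,0,15],
    [0,0,0,0,0,0,15],
    [0,0,0,0,0,0,15],
  ],
)

```text
clock: 9.57
ee_pos: [0.591, 0.043, 0.2643]
tcp_rot: [-0.019, 1.0, 0.0, 0.001]
contact_force: [-0.4, 0.9, 5.9]
grip_width: 0.0214
finger_force: 40.5
```

Call:
jog_arm(
  increments=[
    [0,0,0.15,0,0,0,15],
    [0,0,0.3,0,0,0,15],
    [0,0,0.4,0,0,0,15],
    [-0.2,0,0.4,0,0,0,15],
    [-0.5,-0.02,0.4,0,0,0,15],
    [-0.8,-0.03,0.4,0,0,0,15],
    [-1.1,-0.04,0.4,0,0,0,15],
    [-1.4,-0.05,0.4,0,0,0,15],
  ],
)

```text
clock: 10.23
ee_pos: [0.533, 0.0409, 0.2788]
tcp_rot: [-0.019, 1.0, -0.0, -0.0]
contact_force: [0.2, 0.8, -0.6]
grip_width: 0.0213
finger_force: 39.7
```

Call:
jog_arm(
  increments=[
    [-0.4,-0.01,0,0,0,0,15],
    [-0.8,-0.03,0,0,0,0,15],
    [-1.2,-0.04,0,0,0,0,15],
    [-1.6,-0.06,0,0,0,0,15],
    [-2.0,-0.07,0,0,0,0,15],
    [-2.4,-0.08,0,0,0,0,15],
    [-2.7,-0.1,0,0,0,0,15],
    [-2.7,-0.1,0,0,0,0,15],
  ],
)

```text
clock: 10.9
ee_pos: [0.4237, 0.037, 0.279]
tcp_rot: [-0.019, 1.0, -0.0, -0.0]
contact_force: [0.7, 0.2, -0.2]
grip_width: 0.0211
finger_force: 39.7
```

Call:
jog_arm(
  increments=[
    [0,0.2,0,0,0,-0.1,15],
    [0,0.6,0,0,0,-0.3,15],
    [0,1.1,0,0,0,-0.5,15],
    [0,1.6,0,0,0,-0.7,15],
    [0,2.1,0,0,0,-0.9,15],
    [0,2.6,0,0,0,-1.1,15],
    [0,3.1,0,0,0,-1.3,15],
    [0,3.6,0,0,0,-1.5,15],
  ],
)

```text
clock: 11.57
ee_pos: [0.4264, 0.182, 0.2788]
tcp_rot: [0.047, 0.999, 0.0, 0.0]
contact_force: [1.0, 0.9, -0.4]
grip_width: 0.0211
finger_force: 39.7
```

Call:
jog_arm(
  increments=[
    [0,0.5,0,0,0,0,15],
    [0,1.0,0,0,0,0,15],
    [0,1.5,0,0,0,0,15],
    [0,2.0,0,0,0,0,15],
    [0,2.5,0,0,0,0,15],
    [0,3.0,0,0,0,0,15],
    [0,3.33,0,0,0,0,15],
    [0,3.33,0,0,0,0,15],
  ],
)

```text
clock: 12.23
ee_pos: [0.4263, 0.3162, 0.2785]
tcp_rot: [0.046, 0.999, 0.0, -0.0]
contact_force: [-1.2, -0.7, -0.5]
grip_width: 0.0212
finger_force: 39.7
```

Call:
jog_arm(
  increments=[
    [0.2,-0.02,0,0,0,0,15],
    [0.5,-0.05,0,0,0,0,15],
    [0.8,-0.08,0,0,0,0,15],
    [1.1,-0.1,0,0,0,0,15],
    [1.4,-0.13,0,0,0,0,15],
    [1.7,-0.16,0,0,0,0,15],
    [2.0,-0.19,0,0,0,0,15],
    [2.0,-0.19,0,0,0,0,15],
  ],
)

```text
clock: 12.9
ee_pos: [0.5093, 0.3047, 0.2784]
tcp_rot: [0.048, 0.999, -0.0, 0.0]
contact_force: [-0.8, 0.1, -1.4]
grip_width: 0.0213
finger_force: 39.7
```

Call:
jog_arm(
  increments=[
    [0.3,-0.03,0,0,0,0,15],
    [0.6,-0.06,0,0,0,0,15],
    [0.9,-0.09,0,0,0,0,15],
    [1.1,-0.1,0,0,0,0,15],
    [1.1,-0.1,-0.1,0,0,0,15],
    [1.1,-0.1,-0.2,0,0,0,15],
    [1.1,-0.1,-0.3,0,0,0,15],
    [1.1,-0.1,-0.37,0,0,0,15],
  ],
)

```text
clock: 13.57
ee_pos: [0.5497, 0.3026, 0.2643]
tcp_rot: [0.047, 0.999, 0.0, 0.0]
contact_force: [-3.2, 0.3, 18.8]
grip_width: 0.0213
finger_force: 42.2
```

Call:
jog_arm(
  increments=[
    [0,0,0.05,0,0,0,15],
    [0,0,0.05,0,0,0,26],
    [0,0,0.05,0,0,0,30],
    [0,0,0,0,0,0,55],
    [0,0,0,0,0,0,85],
    [0,0,0.5,0,0,0,85],
    [0,0,1.2,0,0,0,85],
    [0,0,2.2,0,0,0,85],
  ],
)

```text
clock: 14.23
ee_pos: [0.549, 0.302, 0.3505]
tcp_rot: [0.047, 0.999, -0.001, -0.002]
contact_force: [1.2, -0.3, -0.8]
grip_width: 0.0849
finger_force: 0.0
```

Call:
jog_arm(
  increments=[
    [0.2,-0.6,0.3,0,0,0.2,85],
    [0.5,-1.4,0.3,0,0,0.5,85],
    [0.8,-2.3,0.3,0,0,0.8,85],
    [1.1,-3.2,0.3,0,0,1.1,85],
    [1.4,-4.1,0.3,0,0,1.3,85],
    [1.6,-5.0,0.3,0,0,1.5,85],
    [1.7,-5.9,0.3,0,0,1.5,85],
    [1.75,-6.46,0.3,0,0,1.5,85],
  ],
)

```text
clock: 14.9
ee_pos: [0.6206, 0.0406, 0.3636]
tcp_rot: [-0.018, 1.0, -0.0, -0.0]
contact_force: [0.4, 0.4, 0.4]
grip_width: 0.0852
finger_force: 0.0
```

Run:
```python
from h import *
s=bot.capture("side");t=bot.capture("top")
cv2.imwrite("pics/d4.png",np.hstack([crop("s",s,260,110,150,150,2.6),crop("t",t,180,100,150,150,2.6)]))
r=bot.read_state();print(r['ee_pos'],r['tcp_rot'],r['contact_force'])
```

```text
[0.62053522 0.04033384 0.36361867] [-1.64962479e-02  9.99863777e-01 -4.42212249e-04 -3.26346122e-04] [ 0.92239516  0.27544344 -0.21095606]
```

View pics/d4.png

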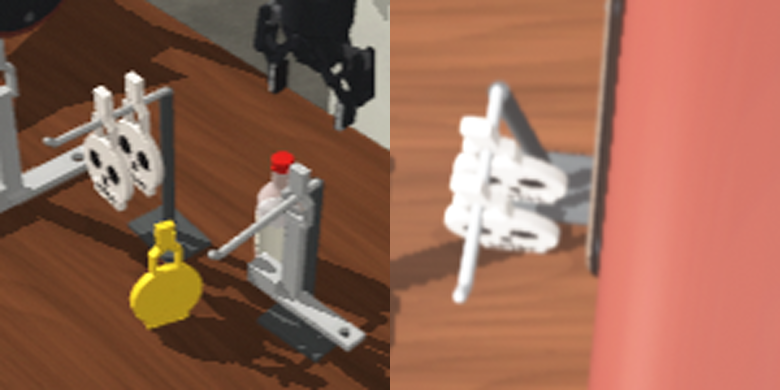

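Both masks hang on the spare hook (side crop (105,160) and (140,150)). The hung steel post is at side crop (300,230), with the gripper above its tab.

Call:
jog_arm(
  increments=[
    [0,0,-0.7,0,0,0,85],
    [0,0,-1.4,0,0,0,85],
    [0,0,-2.0,0,0,0,85],
    [0,0,-2.53,0,0,0,85],
    [0,0,-2.53,0,0,0,60],
    [0,0,-2.53,0,0,0,40],
    [0,0,-2.53,0,0,0,25],
    [0,0,-2.53,0,0,0,18],
  ],
  grip_force=40,
)

```text
clock: 15.67
ee_pos: [0.6211, 0.0444, 0.2647]
tcp_rot: [-0.019, 1.0, -0.0, 0.001]
contact_force: [-0.5, 0.4, 0.4]
grip_width: 0.0383
finger_force: 0.0
```

Call:
jog_arm(
  increments=[
    [0,0,0,0,0,0,15],
    [0,0,0,0,0,0,15],
    [0,0,0,0,0,0,15],
    [0,0,0,0,0,0,15],
  ],
  grip_force=90,
)

```text
clock: 16.0
ee_pos: [0.621, 0.0444, 0.2646]
tcp_rot: [-0.019, 1.0, 0.0, 0.001]
contact_force: [0.5, 1.0, 4.6]
grip_width: 0.0203
finger_force: 87.8
```

Call:
jog_arm(
  increments=[
    [0,0,0.1,0,0,0,15],
    [0,0,0.2,0,0,0,15],
    [0,0,0.3,0,0,0,15],
    [0,0,0.4,0,0,0,15],
    [0,0,0.4,0,0,0,15],
    [-0.1,0,0.4,0,0,0,15],
    [-0.3,-0.01,0.4,0,0,0,15],
    [-0.5,-0.02,0.4,0,0,0,15],
  ],
)

```text
clock: 16.67
ee_pos: [0.5996, 0.0433, 0.2784]
tcp_rot: [-0.019, 1.0, 0.0, -0.0]
contact_force: [-0.1, 0.4, -4.6]
grip_width: 0.0204
finger_force: 88.1
```

Call:
jog_arm(
  increments=[
    [-0.3,-0.01,0,0,0,0,15],
    [-0.6,-0.02,0,0,0,0,15],
    [-0.9,-0.03,0,0,0,0,15],
    [-1.2,-0.04,0,0,0,0,15],
    [-1.5,-0.06,0,0,0,0,15],
    [-1.8,-0.07,0,0,0,0,15],
    [-2.1,-0.08,0,0,0,0,15],
    [-2.4,-0.09,0,0,0,0,15],
  ],
)

```text
clock: 17.33
ee_pos: [0.5031, 0.0397, 0.2787]
tcp_rot: [-0.019, 1.0, -0.0, -0.0]
contact_force: [0.5, -0.5, -4.0]
grip_width: 0.0203
finger_force: 88.2
```

Call:
jog_arm(
  increments=[
    [-0.3,-0.01,0,0,0,0,15],
    [-0.6,-0.02,0,0,0,0,15],
    [-0.9,-0.03,0,0,0,0,15],
    [-1.2,-0.04,0,0,0,0,15],
    [-1.5,-0.05,0,0,0,0,15],
    [-1.7,-0.05,0,0,0,0,15],
    [-1.7,-0.05,0,0,0,0,15],
    [-1.7,-0.05,0,0,0,0,15],
  ],
)

```text
clock: 18.0
ee_pos: [0.4364, 0.0377, 0.2791]
tcp_rot: [-0.019, 1.0, -0.0, 0.0]
contact_force: [0.5, -0.9, -4.5]
grip_width: 0.0205
finger_force: 88.2
```

Run:
```python
from h import *
s=bot.capture("side");t=bot.capture("top")
cv2.imwrite("pics/e1s.png",s);cv2.imwrite("pics/e1t.png",t)
cv2.imwrite("pics/d5.png",np.hstack([crop("s",s,300,190,160,190,2.4),crop("t",t,330,110,170,190,2.4)]))
r=bot.read_state();print(r['ee_pos'],r['tcp_rot'],r['contact_force'],r['moment'])
```

```text
[0.43689996 0.0376529  0.27897921] [-1.86112236e-02  9.99826727e-01 -2.46257784e-05  3.71825542e-04] [ 0.32697996  0.02482026 -5.530922  ] [-0.01286472 -0.03205176 -0.01357059]
```

View pics/d5.png

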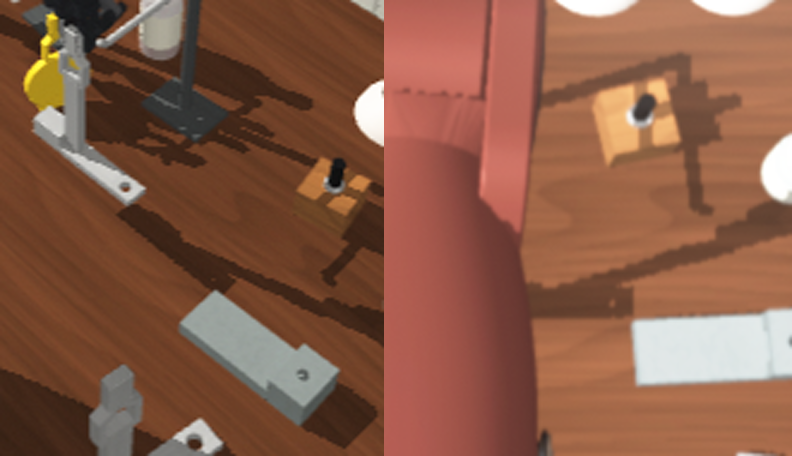

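The post hangs straight from the gripper, clear of the hook, with its toe hole at side crop (125,187). The pin block is still at its place. Moving above the fork plate.

Call:
jog_arm(
  increments=[
    [0,-0.2,0,0,0,0,15],
    [-0.05,-0.6,0,0,0,0,15],
    [-0.1,-1.0,0,0,0,0.1,15],
    [-0.15,-1.5,0,0,0,0.1,15],
    [-0.2,-2.0,0,0,0,0.1,15],
    [-0.25,-2.5,0,0,0,0.2,15],
    [-0.3,-3.0,0,0,0,0.2,15],
    [-0.35,-3.5,0,0,0,0.2,15],
  ],
)

```text
clock: 18.77
ee_pos: [0.4223, -0.104, 0.2788]
tcp_rot: [-0.027, 1.0, -0.0, 0.0]
contact_force: [0.2, 0.3, -4.8]
grip_width: 0.0202
finger_force: 88.4
```

Call:
jog_arm(
  increments=[
    [-0.05,-0.5,0,0,0,0,15],
    [-0.1,-1.0,0,0,0,0,15],
    [-0.15,-1.5,0,0,0,0,15],
    [-0.2,-2.0,0,0,0,0,15],
    [-0.21,-2.4,-0.2,0,0,0,15],
    [-0.21,-2.52,-0.5,0,0,0,15],
    [-0.21,-2.52,-0.75,0,0,0,15],
    [-0.21,-2.52,-0.75,0,0,0,15],
  ],
)

```text
clock: 19.43
ee_pos: [0.4129, -0.2036, 0.247]
tcp_rot: [-0.027, 1.0, 0.001, -0.001]
contact_force: [-0.7, 0.3, -4.6]
grip_width: 0.0202
finger_force: 88.6
```

Run:
```python
from h import *
s=bot.capture("side");t=bot.capture("top")
cv2.imwrite("pics/e2s.png",s);cv2.imwrite("pics/e2t.png",t)
cv2.imwrite("pics/d6.png",np.hstack([crop("s",s,340,280,130,110,3),crop("t",t,400,220,130,110,3)]))
r=bot.read_state();print(r['ee_pos'],r['tcp_rot'],r['contact_force'],r['moment'])
```

```text
[ 0.41370165 -0.20339731  0.24879217] [-2.72524429e-02  9.99628482e-01  2.58499595e-04 -3.68427976e-04] [-0.12580453 -0.59041633 -3.30497786] [-0.03484737 -0.05228495  0.04344455]
```

View pics/d6.png

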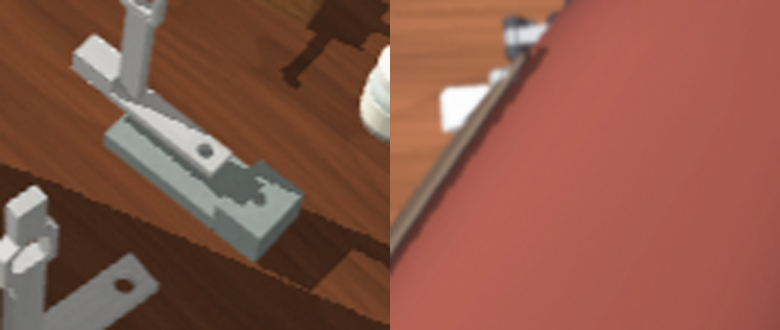

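The post foot is above the plate, with the toe hole at side crop (205,150) and the fork hole at (260,198). The arm blocks the top view, so I take a closer crop of the side view.

Run:
```python
from h import *
np.set_printoptions(precision=2,suppress=True)
s=cv2.imread("pics/e2s.png")
cv2.imwrite("pics/d7.png",crop("s",s,362,288,84,84,7))
# predicted fork corners in crop coords for estimate
f=np.array([.4215,-.3534]);
def fk(p,th,f=f):
    c,s_=np.cos(th),np.sin(th); p=np.array(p); return np.c_[f+p[:,:2]@np.array([[c,s_],[-s_,c]]),p[:,2]]
pts=[(0,0,.044),(-.033,-.025,.044),(.033,-.025,.044),(.033,.025,.044),(-.033,.025,.044),(-.033,.155,.02),(.033,.155,.02),(-.033,.025,.02)]
print((proj("side",fk(pts,.05))-[362,288])*7)
```

```text
[[452.72 407.49]
 [453.57 503.48]
 [556.28 392.78]
 [451.91 315.27]
 [348.64 422.26]
 [ 89.03 256.11]
 [192.13 158.39]
 [341.9  453.41]]
```

View pics/d7.png

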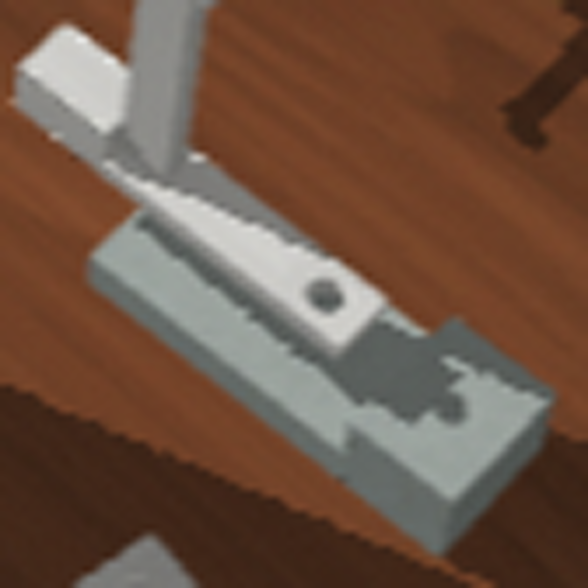

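```bash
cat > fit.py <<'E'
from h import *
from scipy.optimize import least_squares
np.set_printoptions(precision=4,suppress=True)
def tf(q,p):
    c,s=np.cos(q[3]),np.sin(q[3]); R=np.array([[c,-s,0],[s,c,0],[0,0,1]]); return np.array(p)@R.T+q[:3]
def fit(model,px,q0,free,n="side"):
    q0=np.array(q0,float)
    def r(v): q=q0.copy(); q[free]=v; return (proj(n,tf(q,model))-px).ravel()
    o=least_squares(r,q0[free],loss='soft_l1',f_scale=.5); q=q0.copy(); q[free]=o.x; return q,r(o.x).reshape(-1,2)
E
python3 - <<'E'
from fit import *
px=lambda L:np.array(L)/7+[362,288]
F=[(0,0,.044),(-.033,-.025,.044),(.033,-.025,.044),(.033,.025,.044),(-.033,.025,.044),(-.033,.155,.02)]
fp=px([(452,407),(452,502),(553,400),(455,318),(350,427),(90,263)])
q,r=fit(F,fp,[.4215,-.3534,0,.05],[0,1,3]); print('fork',q,q[3]*57.3);print(r)
# post: origin at foot underside under post origin
Pm=[(0,-.09,.01),(.015,-.108,.01),(-.015,-.108,.01),(.015,.06,.03),(-.015,.06,.03),(-.015,.06,0)]
pp=px([(325,293),(386,300),(336,356),(68,24),(15,72),(14,103)])
for fr in([0,1,3],[0,1,2,3]):
    p,r=fit(Pm,pp,[.4137,-.2034,.0643,.05],fr); print('post',p,p[3]*57.3);print(r)
    c,s=np.cos(q[3]),np.sin(q[3]); d=p[:2]-q[:2]; print('post in fork frame',d[0]*c+d[1]*s,-d[0]*s+d[1]*c,'dyaw',(p[3]-q[3])*57.3)
E
```

```text
fork [ 0.4204 -0.3543  0.      0.0511] 2.9296664385005964
[[ 0.1101  0.5422]
 [ 0.249   0.7055]
 [ 0.4805 -0.576 ]
 [-0.4519  0.0622]
 [-0.1926 -0.186 ]
 [-0.1963 -0.5063]]
post [ 0.404  -0.2074  0.0643  0.0272] 1.5602455941079831
[[ 0.0474  0.6656]
 [ 0.0581  0.365 ]
 [ 0.1313 -0.7941]
 [-0.2629 -0.2957]
 [ 0.1348 -1.0253]
 [-0.1517  0.6589]]
post in fork frame -0.008821251655319086 0.14753667540294538 dyaw -1.369420844392613
post [ 0.4086 -0.2042  0.0558  0.0313] 1.7957491659187437
[[-0.0154  0.5049]
 [-0.0696  0.1684]
 [ 0.0908 -1.0154]
 [-0.2248 -0.0621]
 [ 0.2548 -0.8063]
 [-0.0306  0.8334]]
post in fork frame -0.004124979088657197 0.15058971132862023 dyaw -1.1339172725818527
```

Call:
jog_arm(
  increments=[
    [0,0,-0.2,0,0,0,15],
    [0,0,-0.4,0,0,0,15],
    [0,0,-0.6,0,0,0,15],
    [0,0,-0.75,0,0,0,15],
    [0,0,-0.85,0,0,0,15],
    [0,0,-0.85,0,0,0,15],
    [0,0,-0.85,0,0,0,15],
  ],
)

```text
clock: 20.12
ee_pos: [0.4138, -0.203, 0.2148]
tcp_rot: [-0.027, 1.0, 0.0, -0.0]
contact_force: [1.1, 0.4, -4.0]
grip_width: 0.0202
finger_force: 88.5
```

Call:
jog_arm(
  increments=[
    [0,0,-0.05,0,0,0,15],
    [0,0,-0.1,0,0,0,15],
    [0,0,-0.1,0,0,0,15],
  ],
)

```text
clock: 20.37
ee_pos: [0.4138, -0.2031, 0.2107]
tcp_rot: [-0.027, 1.0, 0.0, -0.0]
contact_force: [0.1, 0.1, -4.0]
grip_width: 0.02
finger_force: 88.6
```

Call:
jog_arm(
  increments=[
    [0,0,-0.05,0,0,0,15],
    [0,0,-0.1,0,0,0,15],
    [0,0,-0.1,0,0,0,15],
  ],
)

```text
clock: 20.62
ee_pos: [0.4137, -0.203, 0.2065]
tcp_rot: [-0.027, 1.0, 0.0, -0.0]
contact_force: [-0.9, 1.0, -4.9]
grip_width: 0.0205
finger_force: 88.6
```

Call:
jog_arm(
  increments=[
    [0,0,-0.03,0,0,0,15],
    [0,0,-0.05,0,0,0,15],
    [0,0,-0.05,0,0,0,15],
  ],
)

```text
clock: 20.87
ee_pos: [0.4138, -0.203, 0.2048]
tcp_rot: [-0.027, 1.0, 0.0, -0.0]
contact_force: [0.9, 0.1, -4.2]
grip_width: 0.0199
finger_force: 88.6
```

Call:
jog_arm(
  increments=[
    [0,0,-0.03,0,0,0,15],
    [0,0,-0.05,0,0,0,15],
    [0,0,-0.05,0,0,0,15],
  ],
)

```text
clock: 21.12
ee_pos: [0.4147, -0.2031, 0.2047]
tcp_rot: [-0.028, 1.0, -0.0, 0.001]
contact_force: [-3.0, 5.7, 16.6]
grip_width: 0.0209
finger_force: 91.3
```

Contact is at TCP z 0.2047, as predicted (0.2045). The foot is now on the plate, so I refit at the known height.

Run:
```python
from h import *
s=bot.capture("side")
cv2.imwrite("pics/e3s.png",s)
cv2.imwrite("pics/d8.png",crop("s",s,362,230,84,134,4.4))
cv2.imwrite("pics/d8.png",np.hstack([cv2.copyMakeBorder(crop("s",s,350,268,90,90,6),0,0,0,0,0)]))
```

```text
(no output)
```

View pics/d8.png

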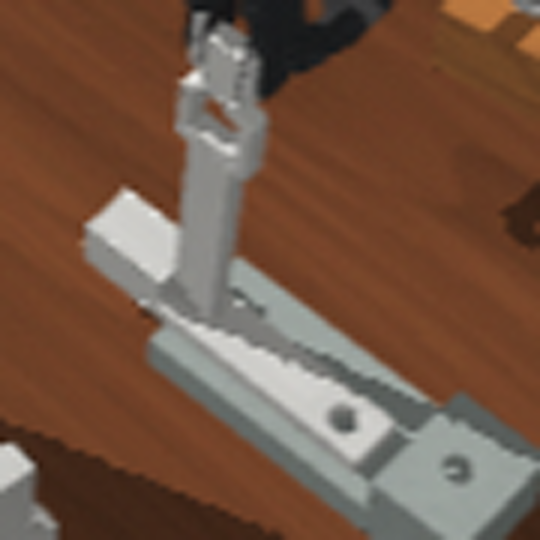

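Run:
```python
from fit import *
px=lambda L:np.array(L)/6+[350,268]
q=np.array([.4204,-.3543,0,.0511])
F=[(0,0,.044),(.033,.025,.044),(-.033,.025,.044)]
print('fork resid',(proj("side",tf(q,F))-px([(457,468),(463,397),(372,487)])))
Pm=[(0,-.09,.01),(.015,-.108,.01),(-.015,-.108,.01),(.015,.06,.03),(-.015,.06,.03),(-.015,.06,0)]
pp=px([(343,419),(400,425),(358,470),(126,187),(84,230),(88,258)])
for fr in([0,1,3],[0,1,2,3]):
    p,r=fit(Pm,pp,[.4137,-.2034,.02,.05],fr); print('post',p,p[3]*57.3);print(r)
    c,s=np.cos(q[3]),np.sin(q[3]); d=p[:2]-q[:2]; print('post in fork frame',d[0]*c+d[1]*s,-d[0]*s+d[1]*c,'dyaw',(p[3]-q[3])*57.3)
print('tab',atz("side",px([(228,28)])[0],.233))
for L in [(457,468,.044),(343,419,.03)]: print(atz("side",px([L[:2]])[0],L[2]))
```

```text
fork resid [[ 0.505   0.6734]
 [-0.6277 -0.6871]
 [-0.2023 -0.3648]]
post [ 0.4074 -0.2074  0.02    0.0359] 2.0565027257502853
[[ 0.594   0.3031]
 [-0.398  -0.0677]
 [-0.2268 -0.7635]
 [ 0.303   0.3967]
 [ 0.3616 -0.6527]
 [-0.7258  0.528 ]]
post in fork frame -0.005490167955259351 0.147368953581396 dyaw -0.8715272742497144
post [ 0.4025 -0.2108  0.0294  0.0343] 1.9673693991498518
[[ 0.6972  0.4065]
 [-0.228   0.0522]
 [-0.1224 -0.5993]
 [ 0.1908  0.1661]
 [ 0.1846 -0.8496]
 [-0.9033  0.3768]]
post in fork frame -0.010513788583387217 0.14419619757443936 dyaw -0.9606606008501479
tab [ 0.4127 -0.2007  0.233 ]
[ 0.421 -0.352  0.044]
[ 0.4101 -0.2956  0.03  ]
```

The toe is flat on the plate, with its hole at crop (343,419) and the fork hole at (457,468). The toe hole sits about 7 mm too far to -x and the yaw is about 0.9° short. I correct both, then feel my way in.

Call:
jog_arm(
  increments=[
    [0,0,0.08,0,0,0,15],
    [0.07,0,0.08,0,0,0.1,15],
    [0.14,0,0.08,0,0,0.18,15],
    [0.14,0,0.08,0,0,0.18,15],
    [0.14,0,0.08,0,0,0.18,15],
  ],
)

```text
clock: 21.58
ee_pos: [0.4195, -0.2031, 0.2057]
tcp_rot: [-0.035, 0.999, 0.0, -0.0]
contact_force: [-0.3, -0.0, -4.5]
grip_width: 0.02
finger_force: 88.6
```

```bash
cat > holes.py <<'E'
from fit import *
def hole(g,c,r=4):
    # darkness-weighted centroid round c (up-sampled)
    s=8; x0,y0=int(c[0])-r,int(c[1])-r
    a=cv2.resize(g[y0:y0+2*r+1,x0:x0+2*r+1].astype(np.float32),None,fx=s,fy=s,interpolation=cv2.INTER_CUBIC)
    w=np.clip(np.median(a)*.85-a,0,None); yy,xx=np.mgrid[:a.shape[0],:a.shape[1]]
    return np.array([(w*xx).sum(),(w*yy).sum()])/w.sum()/s+[x0,y0]+np.array([.5/s-.5]*2)
E
python3 - <<'E'
from holes import *
s=bot.capture("side"); cv2.imwrite("pics/e4s.png",s)
g0=cv2.cvtColor(cv2.imread("pics/e3s.png"),cv2.COLOR_BGR2GRAY);g=cv2.cvtColor(s,cv2.COLOR_BGR2GRAY)
for G in(g0,g):
    f=hole(G,(426.2,346));h=hole(G,(407.2,337.8) if G is g0 else (409.5,336.3)); F=atz("side",f,.044);H=atz("side",h,.03 if G is g0 else .031)
    d=(H-F)[:2];c_,s_=np.cos(.0511),np.sin(.0511);print(f,h,F,H,'fork frame',d[0]*c_+d[1]*s_,-d[0]*s_+d[1]*c_)
r=bot.read_state();print(r['ee_pos'],r['tcp_rot'],r['contact_force'],r['moment'])
print(g[330:346,402:420])
E
```

```text
[426.0401 345.657 ] [407.3176 336.8224] [ 0.4216 -0.3511  0.044 ] [ 0.4129 -0.2937  0.03  ] fork frame -0.005736010359463311 0.05775210849447216
[426.0357 345.663 ] [408.7546 335.598 ] [ 0.4215 -0.3511  0.044 ] [ 0.4182 -0.2942  0.031 ] fork frame -0.0004057682951218119 0.056995194839637255
[ 0.4194 -0.203   0.2057] [-0.0352  0.9994  0.0002 -0.0003] [ 0.4527  0.1475 -4.0543] [ 0.0021 -0.0105  0.0508]
[[208 207 206 204 200 158 118 108  98  92  95  96  95 121 107  75  75  76]
 [208 208 206 203 203 200 198 157 109  98  92  93  94  94 124 116  85  77]
 [206 207 203 202 202 203 202 200 157 151 134  95  93  95  96  96 108  95]
 [202 202 201 201 202 185 178 191 197 199 197 151  99  94  93  94  96  93]
 [202 200 202 203 171 128 120 121 151 190 202 199 170 118  93  94  95  96]
 [202 201 200 190 145 111 110 109 126 173 200 203 200 184 145 105  94  95]
 [191 202 203 201 151  95  92  93  99 175 206 203 204 201 199 148  94  94]
 [147 174 196 203 175 120  92  92  91 173 206 206 206 203 180 126  94  95]
 [140 138 158 191 203 186 154 141 167 197 205 205 207 183 134 100  93  94]
 [154 142 134 158 191 204 203 201 202 204 205 204 181 134 101  94  95 105]
 [158 155 146 138 148 175 198 205 204 204 205 181 134 100  95  93  95 125]
 [158 157 156 150 139 137 170 198 205 204 180 133 101  94  95  94 125 152]
 [160 158 156 157 151 140 138 160 193 182 135 105  95  95  96 125 153 160]
 [159 158 158 159 160 155 147 140 145 128 102  95  93  93 126 154 159 160]
 [159 158 160 158 159 158 157 152 134 109  95  93  94 124 151 158 158 159]
 [149 159 160 160 160 158 157 158 160 126  93  93 125 151 158 159 159 161]]
```

Call:
jog_arm(
  increments=[
    [0,-0.08,0,0,0,0,15],
    [0.01,-0.16,0,0,0,0,15],
    [0.01,-0.24,0,0,0,0,15],
    [0.015,-0.3,0,0,0,0,15],
    [0.015,-0.3,0,0,0,0,15],
  ],
)

```text
clock: 22.05
ee_pos: [0.4201, -0.2158, 0.2061]
tcp_rot: [-0.035, 0.999, -0.0, 0.0]
contact_force: [-0.6, -0.6, -4.4]
grip_width: 0.0203
finger_force: 88.6
```

Call:
jog_arm(
  increments=[
    [0,-0.04,0,0,0,0,15],
    [0.005,-0.08,0,0,0,0,15],
    [0.01,-0.12,0,0,0,0,15],
    [0.01,-0.12,0,0,0,0,15],
    [0.01,-0.12,0,0,0,0,15],
  ],
)

```text
clock: 22.47
ee_pos: [0.4204, -0.22, 0.2061]
tcp_rot: [-0.035, 0.999, 0.0, -0.0]
contact_force: [-0.2, -0.0, -4.4]
grip_width: 0.0204
finger_force: 88.6
```

```bash
python3 -c "
from station import bot
r=bot.read_state();print(r['ee_pos'],r['contact_force'],r['moment'])"
```

```text
[ 0.42044003 -0.21995181  0.2060968 ] [-0.23596336 -0.04969291 -4.36029596] [-0.02004655 -0.07019124 -0.05506711]
```

Call:
jog_arm(
  increments=[
    [0,-0.04,0,0,0,0,15],
    [0.005,-0.08,0,0,0,0,15],
    [0.005,-0.1,0,0,0,0,15],
    [0.005,-0.1,0,0,0,0,15],
  ],
)

```text
clock: 22.8
ee_pos: [0.4207, -0.2241, 0.2061]
tcp_rot: [-0.035, 0.999, -0.0, 0.0]
contact_force: [0.3, 0.0, -3.9]
grip_width: 0.0202
finger_force: 88.6
```

Call:
jog_arm(
  increments=[
    [0,-0.04,0,0,0,0,15],
    [0.005,-0.08,0,0,0,0,15],
    [0.005,-0.1,0,0,0,0,15],
    [0.005,-0.1,0,0,0,0,15],
  ],
)

```text
clock: 23.13
ee_pos: [0.4209, -0.2281, 0.2061]
tcp_rot: [-0.035, 0.999, -0.0, -0.0]
contact_force: [-0.2, -0.3, -4.7]
grip_width: 0.0199
finger_force: 88.6
```

```bash
python3 -c "
from station import bot
r=bot.read_state();print(r['ee_pos'],r['contact_force'],r['moment'])"
```

```text
[ 0.42087233 -0.22813314  0.20608827] [-0.16475332 -0.33061373 -4.68504511] [-0.00098698 -0.03927825 -0.00263844]
```

The toe is in the slot with no contact forces. Continuing.

Call:
jog_arm(
  increments=[
    [0.005,-0.08,0,0,0,0,15],
    [0.01,-0.16,0,0,0,0,15],
    [0.01,-0.24,0,0,0,0,15],
    [0.015,-0.32,0,0,0,0,15],
    [0.02,-0.4,0,0,0,0,15],
    [0.02,-0.4,0,0,0,0,15],
  ],
)

```text
clock: 23.63
ee_pos: [0.4218, -0.2447, 0.2061]
tcp_rot: [-0.035, 0.999, -0.0, 0.0]
contact_force: [0.5, -0.2, -4.1]
grip_width: 0.0202
finger_force: 88.6
```

Call:
jog_arm(
  increments=[
    [0.005,-0.05,0,0,0,0,15],
    [0.005,-0.1,0,0,0,0,15],
    [0.01,-0.15,0,0,0,0,15],
    [0.01,-0.2,0,0,0,0,15],
    [0.01,-0.2,0,0,0,0,15],
  ],
)

```text
clock: 24.05
ee_pos: [0.4221, -0.2523, 0.2061]
tcp_rot: [-0.035, 0.999, -0.0, 0.0]
contact_force: [0.9, 0.3, -3.8]
grip_width: 0.02
finger_force: 88.6
```

```bash
python3 -c "
from station import bot
r=bot.read_state();print(r['ee_pos'],r['contact_force'],r['moment'])"
```

```text
[ 0.42209296 -0.25231404  0.20608775] [ 0.92646092  0.33634576 -3.82771466] [-0.12662846  0.0268126   0.0094225 ]
```

Call:
jog_arm(
  increments=[
    [0,-0.05,0,0,0,0,15],
    [0.005,-0.1,0,0,0,0,15],
    [0.005,-0.15,0,0,0,0,15],
    [0.005,-0.15,0,0,0,0,15],
  ],
)

```text
clock: 24.38
ee_pos: [0.4223, -0.2584, 0.2061]
tcp_rot: [-0.035, 0.999, -0.0, 0.0]
contact_force: [-0.6, 0.4, -3.9]
grip_width: 0.02
finger_force: 88.6
```

Call:
jog_arm(
  increments=[
    [0,-0.04,0,0,0,0,15],
    [0.005,-0.08,0,0,0,0,15],
    [0.005,-0.08,0,0,0,0,15],
  ],
)

```text
clock: 24.63
ee_pos: [0.4225, -0.2613, 0.2061]
tcp_rot: [-0.035, 0.999, 0.0, 0.0]
contact_force: [-0.4, 0.2, -5.0]
grip_width: 0.0205
finger_force: 88.6
```

Call:
jog_arm(
  increments=[
    [0,-0.04,0,0,0,0,15],
    [0,-0.04,0,0,0,0,15],
  ],
)

```text
clock: 24.8
ee_pos: [0.4224, -0.2624, 0.2061]
tcp_rot: [-0.035, 0.999, 0.001, 0.0]
contact_force: [0.0, 0.9, -2.9]
grip_width: 0.0203
finger_force: 88.7
```

```bash
python3 -c "
from station import bot
r=bot.read_state();print(r['ee_pos'],r['contact_force'],r['moment'])"
```

```text
[ 0.42239896 -0.26237717  0.20605243] [ 0.04367294  0.90804133 -2.94704773] [ 0.79954242 -0.0643437  -0.04549745]
```

Call:
jog_arm(
  increments=[
    [0,-0.03,0,0,0,0,15],
    [0,-0.03,0,0,0,0,15],
    [0,-0.03,0,0,0,0,15],
  ],
)

```text
clock: 25.05
ee_pos: [0.4223, -0.2631, 0.206]
tcp_rot: [-0.035, 0.999, 0.001, -0.0]
contact_force: [-0.7, 5.0, -1.4]
grip_width: 0.0204
finger_force: 89.1
```

```bash
python3 -c "
from station import bot
r=bot.read_state();print(r['ee_pos'],r['tcp_rot'],r['contact_force'],r['moment'])"
```

```text
[ 0.42230619 -0.26313888  0.20600627] [-3.53328303e-02  9.99375248e-01  8.38958697e-04 -3.42704083e-05] [-0.67369356  4.98155034 -1.44475332] [ 1.72314958  0.0452534  -0.06747541]
```

Call:
jog_arm(
  increments=[
    [0,0,-0.02,0,0,0,15],
    [0,0,-0.04,0,0,0,15],
    [0,0,-0.05,0,0,0,15],
    [0,0,-0.05,0,0,0,15],
  ],
)

```text
clock: 25.38
ee_pos: [0.4228, -0.2626, 0.2053]
tcp_rot: [-0.036, 0.999, 0.001, 0.001]
contact_force: [-1.6, 11.9, 12.7]
grip_width: 0.0206
finger_force: 91.0
```

Call:
jog_arm(
  increments=[
    [0,0,0,0,0,0,22],
    [0,0,0,0,0,0,24],
    [0,0,0,0,0,0,30],
    [0,0,0,0,0,0,45],
    [0,0,0,0,0,0,70],
    [0,0,0,0,0,0,85],
    [0,0,0,0,0,0,85],
    [0,0,0.3,0,0,0,85],
  ],
  grip_force=40,
)

```text
clock: 26.05
ee_pos: [0.4216, -0.2634, 0.2145]
tcp_rot: [-0.035, 0.999, 0.001, -0.001]
contact_force: [-0.1, 0.3, 0.1]
grip_width: 0.0848
finger_force: 0.0
```

Call:
jog_arm(
  increments=[
    [0,0,0.5,0,0,0,85],
    [0,0,1.0,0,0,0,85],
    [0,0,1.7,0,0,0,85],
    [0,0,2.4,0,0,0,85],
    [0.3,0.9,2.8,0,0,0,85],
    [0.7,1.8,2.8,0,0,0,85],
    [1.1,2.7,2.8,0,0,0,85],
    [1.5,3.6,2.8,0,0,0,85],
  ],
)

```text
clock: 26.72
ee_pos: [0.483, -0.1187, 0.3286]
tcp_rot: [-0.035, 0.999, -0.0, 0.001]
contact_force: [0.8, -1.0, -0.0]
grip_width: 0.085
finger_force: 0.0
```

Run:
```python
from h import *
s=bot.capture("side");t=bot.capture("top"); cv2.imwrite("pics/e5s.png",s);cv2.imwrite("pics/e5t.png",t)
a=crop("s",s,370,230,110,125,3.6);b=crop("t",t,415,135,110,125,3.6)
cv2.imwrite("pics/d9.png",np.hstack([a,b]))
r=bot.read_state();print(r['ee_pos'],r['tcp_rot'],r['contact_force'],r['moment'])
```

```text
[ 0.48394353 -0.11554186  0.32822753] [-3.78505284e-02  9.99283156e-01  5.42835609e-04  4.65981155e-04] [-0.62016309 -0.72649595  0.06960163] [-0.02935998 -0.02311526  0.01470748]
```

View pics/d9.png

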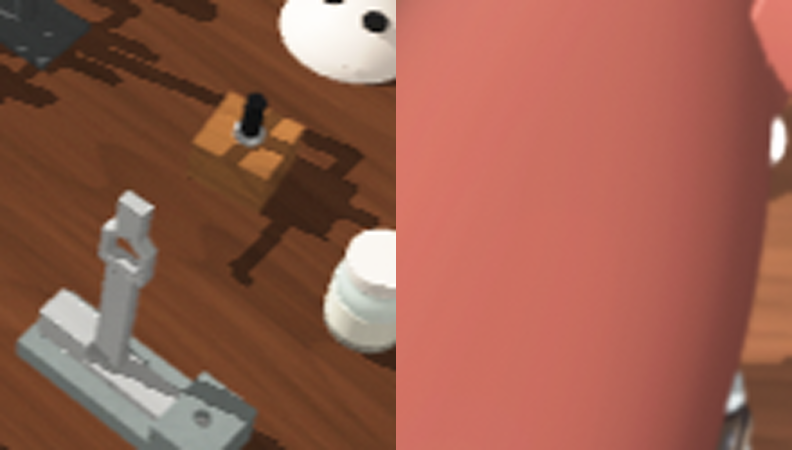

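The post stands upright with its toe in the jaws (fork hole at side crop (203,418)). The pin is at side (441,258), so the block was nudged since the start; frame e1 already showed it there. I locate the pin from the e1 pair and confirm with the current side view.

Run:
```python
from fit import *
def blob(img,c,r=13,th=55):
    x0,y0=int(c[0])-r,int(c[1])-r; p=img[y0:y0+2*r+1,x0:x0+2*r+1].max(2)
    m=(p<th).astype(np.uint8); n,l,st,ce=cv2.connectedComponentsWithStats(m)
    k=1+np.argmax(st[1:,4]); ys,xs=np.where(l==k); 
    v=np.array([xs,ys],float); mu=v.mean(1); e,V=np.linalg.eigh(np.cov(v)); a=V[:,1]; pr=a@(v-mu[:,None]); L=(pr.max()-pr.min())/2
    return mu+[x0,y0],st[k,4],a*L
e=[cv2.imread(f"pics/{k}.png") for k in("e1s","e1t","e5s")]
s,t,s5=blob(e[0],(440,265)),blob(e[1],(438,157)),blob(e[2],(440,265))
print(s,t,s5)
X,r=tri(s[0],t[0]);print('grip centre',X,r, 'expected z .072')
print('top-only z.072',atz("top",t[0],.072),'side-only',atz("side",s5[0],.072))
```

```text
Traceback (most recent call last):
ValueError: attempt to get argmax of an empty sequence
```

Run:
```python
from fit import *
e=[cv2.imread(f"pics/{k}.png") for k in("e1s","e1t","e5s")]
def blob(img,c,r=13):
    x0,y0=int(c[0])-r,int(c[1])-r; q=img[y0:y0+2*r+1,x0:x0+2*r+1].astype(int); p=q.max(2); sat=p-q.min(2)
    m=((p<75)&(sat<20)).astype(np.uint8); n,l,st,ce=cv2.connectedComponentsWithStats(m)
    if n<2: print(p); return
    k=1+np.argmax(st[1:,4]); return ce[k]+[x0,y0],st[k]
s,t,s5=blob(e[0],(440,265)),blob(e[1],(438,157)),blob(e[2],(440,265))
print(s,t,s5)
X,r=tri(s[0],t[0]);print('grip centre',X,r, 'expected z .072')
print('top-only z.072',atz("top",t[0],.072),'side-only',atz("side",s5[0],.072))
```

```text
(array([439.9   , 261.6167]), array([10,  4,  7, 12, 60], dtype=int32)) (array([438.0256, 154.3846]), array([10,  6,  7,  9, 39], dtype=int32)) (array([439.9   , 261.6167]), array([10,  4,  7, 12, 60], dtype=int32))
grip centre [ 0.6609 -0.2018  0.0699] [-0.2136  0.0959  0.1487 -0.261 ] expected z .072
top-only z.072 [ 0.6595 -0.201   0.072 ] side-only [ 0.6601 -0.2029  0.072 ]
```

Call:
jog_arm(
  increments=[
    [0.5,-0.2,-0.1,0,0,0,45],
    [1.2,-0.5,-0.5,0,0,0,45],
    [1.9,-0.8,-0.9,0,0,0,45],
    [2.6,-1.1,-1.3,0,0,0,45],
    [3.3,-1.5,-1.7,0,0,0,45],
    [4.0,-1.8,-2.1,0,0,0,45],
    [4.44,-2.04,-2.5,0,0,0,45],
    [4.44,-2.04,-2.5,0,0,0,45],
  ],
)

```text
clock: 27.48
ee_pos: [0.6609, -0.2033, 0.2226]
tcp_rot: [-0.035, 0.999, 0.001, -0.002]
contact_force: [-0.8, -0.4, -0.9]
grip_width: 0.0455
finger_force: 0.0
```

Call:
jog_arm(
  increments=[
    [0,0,-0.5,0,0,0,45],
    [0,0,-1.0,0,0,0,45],
    [0,0,-1.5,0,0,0,45],
    [0,0,-2.0,0,0,0,45],
    [0,0,-2.5,0,0,0,45],
    [0,0,-2.5,0,0,0,45],
  ],
)

```text
clock: 27.98
ee_pos: [0.6573, -0.2009, 0.1244]
tcp_rot: [-0.035, 0.999, 0.001, -0.003]
contact_force: [-1.9, 1.1, -1.2]
grip_width: 0.0448
finger_force: 0.0
```

Call:
jog_arm(
  increments=[
    [0,0,-0.3,0,0,0,45],
    [0,0,-0.7,0,0,0,45],
    [0,0,-1.1,0,0,0,45],
    [0,0,-1.5,0,0,0,45],
    [0,0,-1.74,0,0,0,45],
    [0,0,-1.74,0,0,0,35],
    [0,0,-1.74,0,0,0,25],
    [0,0,-1.74,0,0,0,15],
  ],
)

```text
clock: 28.65
ee_pos: [0.6607, -0.2019, 0.06]
tcp_rot: [-0.035, 0.999, -0.0, 0.001]
contact_force: [-0.3, 0.4, -0.5]
grip_width: 0.0168
finger_force: 39.0
```

Call:
jog_arm(
  increments=[
    [0,0,0,0,0,0,12],
    [0,0,0,0,0,0,12],
    [0,0,0,0,0,0,12],
    [0,0,0,0,0,0,12],
  ],
)

```text
clock: 28.98
ee_pos: [0.6609, -0.2018, 0.06]
tcp_rot: [-0.035, 0.999, -0.0, 0.001]
contact_force: [-1.8, 0.8, 5.4]
grip_width: 0.0172
finger_force: 39.4
```

Run:
```python
from h import *
cv2.imwrite("pics/e6s.png",bot.capture("side"))
r=bot.read_state();print(r['ee_pos'],r['tcp_rot'],r['contact_force'],r['moment'],r['grip_width'])
```

```text
[ 0.66082953 -0.20186727  0.05992191] [-3.52259144e-02  9.99378805e-01 -5.09610931e-04  9.37309887e-04] [-0.51969278 -0.03826693  6.20869134] [-0.00503022  0.21299309 -0.00688126] 0.016772835619973874
```

Call:
jog_arm(
  increments=[
    [0,0,0.2,0,0,0,12],
    [0,0,0.5,0,0,0,12],
    [0,0,0.9,0,0,0,12],
    [0,0,1.3,0,0,0,12],
    [0,0,1.7,0,0,0,12],
    [0,0,2.1,0,0,0,12],
    [0,0,2.3,0,0,0,12],
  ],
  grip_force=60,
)

```text
clock: 29.62
ee_pos: [0.661, -0.2019, 0.1538]
tcp_rot: [-0.035, 0.999, -0.001, 0.001]
contact_force: [1.3, 0.4, -0.5]
grip_width: 0.0159
finger_force: 58.4
```

Call:
jog_arm(
  increments=[
    [-0.3,-0.3,0,0,0,0,12],
    [-0.7,-0.8,0,0,0,0,12],
    [-1.1,-1.3,0,0,0,0,12],
    [-1.5,-1.8,0,0,0,0,12],
    [-2.0,-2.3,0,0,0,0,12],
    [-2.5,-2.8,0,0,0,0,12],
    [-3.0,-3.3,0,0,0,0,12],
    [-3.25,-3.6,0,0,0,0,12],
  ],
)

```text
clock: 30.28
ee_pos: [0.5279, -0.3472, 0.151]
tcp_rot: [-0.034, 0.999, -0.0, -0.0]
contact_force: [0.6, -0.3, -1.1]
grip_width: 0.0165
finger_force: 58.5
```

Call:
jog_arm(
  increments=[
    [-0.4,-0.03,0,0,0,0,12],
    [-0.9,-0.06,0,0,0,0,12],
    [-1.4,-0.09,0,0,0,0,12],
    [-1.9,-0.12,0,0,0,0,12],
    [-2.3,-0.15,0,0,0,0,12],
    [-2.6,-0.16,-0.3,0,0,0,12],
    [-2.7,-0.16,-0.6,0,0,0,12],
    [-2.7,-0.16,-0.9,0,0,0,12],
  ],
)

```text
clock: 30.95
ee_pos: [0.4214, -0.352, 0.1147]
tcp_rot: [-0.035, 0.999, -0.0, 0.0]
contact_force: [0.3, 0.1, -1.0]
grip_width: 0.0166
finger_force: 58.6
```

Run:
```python
from h import *
s=bot.capture("side");t=bot.capture("top");cv2.imwrite("pics/e7s.png",s);cv2.imwrite("pics/e7t.png",t)
r=bot.read_state();print(r['ee_pos'],r['tcp_rot'],r['contact_force'],r['moment'],r['grip_width'])
cv2.imwrite("pics/d10.png",np.hstack([crop("s",s,385,280,75,75,8)]))
```

```text
[ 0.42128749 -0.35103637  0.11338469] [-3.50794657e-02  9.99383694e-01  1.05115854e-03 -7.46748929e-04] [-0.54794391  0.7721394  -0.97698993] [-0.02165067  0.06835754 -0.00510123] 0.016304296526367234
```

View pics/d10.png

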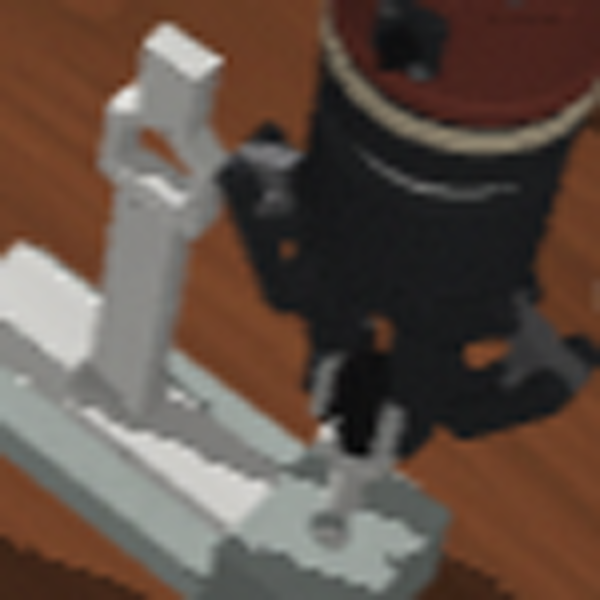

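Pin in gripper: the shaft runs from crop (350,465) to its tip at about (338,515), and the jaw hole is at (330,530). Computing the landing offset.

Run:
```python
from holes import *
s=cv2.imread("pics/e7s.png");g=cv2.cvtColor(s,cv2.COLOR_BGR2GRAY)
print("cols 422-436 rows 334-350");print(g[334:350,422:437])
c=lambda X:(proj("side",X)-[385,280])*8+0
T=np.array([.4213,-.3510])
for z in(.0994,.0594,.044): print(z,c([*T,z]),proj("side",[*T,z]))
print('hole fit',c([.4204,-.3543,.044]),c([.4212,-.3525,.044]))
```

```text
cols 422-436 rows 334-350
[[ 86  75 115 180 155  64  15  17  17  32  87 111  79  37  26]
 [140  98 117 130 115  65  16  17  18  65 100 111  71  28  27]
 [155 118 119 121 119  92  41  16  18  66 102  98  59  27  36]
 [120  94  94  99 111 121 122 104  92 103 113 112  85  56  68]
 [ 93  92  92  95 116 122 121 123 123 123 115 112  94  78  81]
 [ 94  93  92  93 139 141 121 120 123 121 112  98 120 113  87]
 [157 157 124 108 141 138 120 115 106  94  93  93  94  93 106]
 [161 161 160 168 156 131 118 114  97  90  92  92  92  93  91]
 [160 160 160 164 147 124 116 114 103  92  92  92  93  91  93]
 [160 160 160 150 131 118 115 115 104  92  92  93  93  92  93]
 [160 150 118  99  99 105 127 152 160 158 124  92  93  92  91]
 [161 140 102  94  92  87 129 157 162 161 158 156 156 123  91]
 [163 146 129 127 125 109 128 157 162 160 159 159 157 155 120]
 [162 162 133 115 118 119 135 159 163 160 160 159 159 160 158]
 [160 162 160 142 129 133 154 162 162 159 157 159 160 160 160]
 [162 161 162 159 158 159 160 160 160 160 158 125 138 126  91]]
0.0994 [[349.4796 439.3671]] [[428.685  334.9209]]
0.0594 [[333.4776 502.0666]] [[426.6847 342.7583]]
0.044 [[327.4998 525.489 ]] [[425.9375 345.6861]]
hole fit [[333.3737 533.387 ]] [[330.7552 528.5226]]
```

Call:
jog_arm(
  increments=[
    [-0.055,-0.01,0,0,0,0,12],
    [-0.055,-0.01,-0.1,0,0,0,12],
    [-0.055,-0.01,-0.2,0,0,0,12],
    [-0.055,-0.01,-0.3,0,0,0,12],
    [-0.055,-0.01,-0.3,0,0,0,12],
    [-0.055,-0.01,-0.3,0,0,0,12],
  ],
)

```text
clock: 31.55
ee_pos: [0.4198, -0.3522, 0.1023]
tcp_rot: [-0.035, 0.999, 0.0, -0.0]
contact_force: [-0.1, -0.9, -1.0]
grip_width: 0.0159
finger_force: 58.6
```

Run:
```python
from h import *
s=bot.capture("side");cv2.imwrite("pics/e8s.png",s)
g=cv2.cvtColor(s,cv2.COLOR_BGR2GRAY);print(g[336:352,419:435])
r=bot.read_state();print(r['ee_pos'],r['contact_force'],r['moment'])
```

```text
[[162 164 164 154 131 174 139  37  14  16  16  18  84 110  88  45]
 [147 164 154 119 127 183 155  65  16  17  17  32  88 112  79  35]
 [116 104  97  93 119 131 109  58  15  16  18  66 102 111  71  26]
 [129 148 123  93 119 122 118 104  65  27  15  67 103  99  58  26]
 [141 157 158 158 157 128 110 122 121 104  91 107 116 113  91  65]
 [164 161 161 161 161 159 141 121 118 121 123 122 113 104  96  92]
 [160 161 161 160 161 160 161 142 120 120 122 113 105  98  93  92]
 [160 162 162 161 159 165 159 136 118 116 135 119  93  91  92  93]
 [159 159 161 161 150 153 149 130 118 114 127 150 157 123  91  92]
 [160 161 161 161 140 126 128 122 115 122 147 161 161 159 157 154]
 [162 161 161 162 146 134 126 116 115 124 153 162 161 160 159 156]
 [161 161 162 161 163 134 114 118 117 134 117  94 138 159 159 159]
 [158 160 161 160 162 160 141 130 113  94  92  93  94  95  96 138]
 [ 96  95 138 161 161 162 161 159 159 123  92  92  92  92  91  95]
 [ 94  94  97  98 141 162 160 158 159 124  92  91  91  92  92  92]
 [ 93  94  94  93  94  97 137 158 157 158 157 157 123  91  91  87]]
[ 0.41989636 -0.35227165  0.1024928 ] [ 1.17061524  0.17403627 -0.35042779] [-0.00789409 -0.07382912  0.01433685]
```

Call:
jog_arm(
  increments=[
    [0,0,-0.05,0,0,0,12],
    [0,0,-0.1,0,0,0,12],
    [0,0,-0.15,0,0,0,12],
    [0,0,-0.15,0,0,0,12],
  ],
)

```text
clock: 31.93
ee_pos: [0.4198, -0.3522, 0.0961]
tcp_rot: [-0.035, 0.999, 0.0, -0.0]
contact_force: [0.9, -0.1, -0.9]
grip_width: 0.016
finger_force: 58.6
```

```bash
python3 -c "
from station import bot
r=bot.read_state();print(r['ee_pos'],r['contact_force'],r['moment'])"
```

```text
[ 0.41976064 -0.35219531  0.09611791] [ 0.86329068 -0.14601204 -0.94381286] [ 0.00633259 -0.091497    0.05182224]
```

Call:
jog_arm(
  increments=[
    [0,0,-0.05,0,0,0,12],
    [0,0,-0.1,0,0,0,12],
    [0,0,-0.1,0,0,0,12],
  ],
)

```text
clock: 32.18
ee_pos: [0.4205, -0.352, 0.0925]
tcp_rot: [-0.035, 0.999, 0.0, 0.001]
contact_force: [3.5, 1.6, -3.2]
grip_width: 0.0162
finger_force: 58.5
```

```bash
python3 -c "
from station import bot
r=bot.read_state();print(r['ee_pos'],r['contact_force'],r['moment'])"
```

```text
[ 0.42053956 -0.35197622  0.09246639] [ 3.5423553   1.56819391 -3.23189447] [ 0.56110824 -1.13551626  0.03016935]
```

The pin tip has entered and the hole pushes it to +x and +y. I follow that slightly and continue down.

Call:
jog_arm(
  increments=[
    [0.03,0.01,0,0,0,0,12],
    [0.03,0.01,0,0,0,0,12],
    [0.03,0.01,-0.05,0,0,0,12],
    [0.03,0.01,-0.1,0,0,0,12],
    [0.03,0.01,-0.1,0,0,0,12],
  ],
)

```text
clock: 32.6
ee_pos: [0.4212, -0.3518, 0.0882]
tcp_rot: [-0.035, 0.999, 0.0, 0.0]
contact_force: [3.5, 1.6, -1.3]
grip_width: 0.0168
finger_force: 58.6
```

```bash
python3 -c "
from station import bot
r=bot.read_state();print(r['ee_pos'],r['contact_force'],r['moment'])"
```

```text
[ 0.42115902 -0.35176196  0.08820734] [ 3.46869326  1.60912622 -1.28466489] [ 0.60471727 -0.78624754  0.00731424]
```

Call:
jog_arm(
  increments=[
    [0.025,0.012,0,0,0,0,12],
    [0.025,0.012,0,0,0,0,12],
    [0.025,0.012,-0.05,0,0,0,12],
    [0.025,0.012,-0.1,0,0,0,12],
    [0.025,0.012,-0.1,0,0,0,12],
  ],
)

```text
clock: 33.02
ee_pos: [0.4217, -0.3514, 0.084]
tcp_rot: [-0.035, 0.999, 0.0, -0.0]
contact_force: [0.4, 0.2, -0.7]
grip_width: 0.0165
finger_force: 58.6
```

```bash
python3 -c "
from station import bot
r=bot.read_state();print(r['ee_pos'],r['contact_force'],r['moment'])"
```

```text
[ 0.42168298 -0.35140427  0.08401197] [ 0.42479672  0.17973485 -0.6612275 ] [ 0.05376766 -0.06885586 -0.010163  ]
```

Call:
jog_arm(
  increments=[
    [0,0,-0.05,0,0,0,12],
    [0,0,-0.1,0,0,0,12],
    [0,0,-0.15,0,0,0,12],
    [0,0,-0.15,0,0,0,12],
  ],
)

```text
clock: 33.35
ee_pos: [0.4218, -0.3513, 0.078]
tcp_rot: [-0.035, 0.999, 0.0, -0.0]
contact_force: [0.0, -0.0, -0.9]
grip_width: 0.016
finger_force: 58.6
```

```bash
python3 -c "
from station import bot
r=bot.read_state();print(r['ee_pos'],r['contact_force'],r['moment'])"
```

```text
[ 0.42179823 -0.35126115  0.07801342] [ 0.01313517 -0.02149143 -0.88856167] [-0.01073144  0.00422133  0.03131197]
```

Call:
jog_arm(
  increments=[
    [0,0,-0.05,0,0,0,12],
    [0,0,-0.1,0,0,0,12],
    [0,0,-0.15,0,0,0,12],
    [0,0,-0.2,0,0,0,12],
    [0,0,-0.2,0,0,0,12],
  ],
)

```text
clock: 33.77
ee_pos: [0.4218, -0.3512, 0.07]
tcp_rot: [-0.035, 0.999, 0.0, -0.0]
contact_force: [-0.5, 0.8, -0.7]
grip_width: 0.0165
finger_force: 58.6
```

```bash
python3 -c "
from station import bot
r=bot.read_state();print(r['ee_pos'],r['contact_force'],r['moment'])"
```

```text
[ 0.42184192 -0.35123162  0.07004908] [-0.54654638  0.81160887 -0.68154119] [-0.00089853  0.00964085 -0.04314726]
```

Call:
jog_arm(
  increments=[
    [0,0,-0.05,0,0,0,12],
    [0,0,-0.1,0,0,0,12],
    [0,0,-0.15,0,0,0,12],
    [0,0,-0.2,0,0,0,12],
    [0,0,-0.25,0,0,0,12],
    [0,0,-0.25,0,0,0,12],
  ],
)

```text
clock: 34.27
ee_pos: [0.4218, -0.3512, 0.06]
tcp_rot: [-0.035, 0.999, 0.0, -0.0]
contact_force: [-0.1, -0.0, -0.7]
grip_width: 0.0163
finger_force: 58.6
```

Call:
jog_arm(
  increments=[
    [0,0,-0.03,0,0,0,12],
    [0,0,-0.06,0,0,0,12],
    [0,0,-0.06,0,0,0,12],
  ],
)

```text
clock: 34.52
ee_pos: [0.4221, -0.3515, 0.0581]
tcp_rot: [-0.035, 0.999, -0.0, 0.0]
contact_force: [0.3, -0.7, 0.2]
grip_width: 0.0163
finger_force: 58.9
```

Call:
jog_arm(
  increments=[
    [0,0,-0.03,0,0,0,12],
    [0,0,-0.03,0,0,0,12],
  ],
)

```text
clock: 34.68
ee_pos: [0.4222, -0.3515, 0.0579]
tcp_rot: [-0.035, 0.999, -0.0, 0.0]
contact_force: [-1.8, 3.6, 12.4]
grip_width: 0.0165
finger_force: 60.3
```

The head is home: contact at TCP z 0.058, matching the predicted seat. Releasing and rising.

Call:
jog_arm(
  increments=[
    [0,0,0.02,0,0,0,18],
    [0,0,0.02,0,0,0,22],
    [0,0,0.02,0,0,0,30],
    [0,0,0.02,0,0,0,40],
    [0,0,0.02,0,0,0,40],
    [0,0,0.02,0,0,0,40],
  ],
  grip_force=40,
)

```text
clock: 35.18
ee_pos: [0.422, -0.3514, 0.0576]
tcp_rot: [-0.035, 0.999, 0.0, -0.0]
contact_force: [-0.4, 0.7, 0.0]
grip_width: 0.0402
finger_force: 0.0
```

Call:
jog_arm(
  increments=[
    [0,0,0.4,0,0,0,40],
    [0,0,1.0,0,0,0,40],
    [0,0,1.8,0,0,0,40],
    [0,0,2.6,0,0,0,40],
    [0,0,3.4,0,0,0,40],
    [0,0,4.2,0,0,0,40],
    [0,0,5.0,0,0,0,40],
    [0,0,5.8,0,0,0,40],
  ],
)

```text
clock: 35.85
ee_pos: [0.4218, -0.3512, 0.2914]
tcp_rot: [-0.035, 0.999, -0.0, 0.0]
contact_force: [0.6, -1.5, 0.6]
grip_width: 0.0395
finger_force: 0.0
```

Call:
jog_arm(
  increments=[
    [0,0,0.7,0,0,0,40],
    [0,0,1.4,0,0,0,40],
    [0,0,1.8,0,0,0,40],
    [0,0.8,1.8,0,0,-0.3,60],
    [0.2,1.7,1.8,0,0,-0.6,60],
    [0.4,2.6,1.8,0,0,-0.9,85],
    [0.6,3.5,1.8,0,0,-1.2,85],
    [0.8,4.4,1.8,0,0,-1.5,85],
  ],
)

```text
clock: 36.52
ee_pos: [0.454, -0.1739, 0.3617]
tcp_rot: [0.031, 1.0, -0.0, 0.0]
contact_force: [0.9, 0.2, -0.3]
grip_width: 0.085
finger_force: 0.0
```

Run:
```python
from holes import *
s=bot.capture("side");t=bot.capture("top");cv2.imwrite("pics/e9s.png",s);cv2.imwrite("pics/e9t.png",t)
r=bot.read_state();print(r['ee_pos'],r['tcp_rot'],r['contact_force'])
# pin grip black blob now
x0,y0=412,315;q=s[y0:y0+40,x0:x0+35].astype(int);p=q.max(2);m=((p<75)&(p-q.min(2)<20)).astype(np.uint8)
n,l,st,ce=cv2.connectedComponentsWithStats(m);
for k in range(1,n):
    if st[k,4]>10: print('pin blob',ce[k]+[x0,y0],st[k])
print('expected grip centre px',proj("side",[.421,-.352,.070]))
# masks on spare: tab tops in side unchanged vs d4 time
```

```text
[ 0.4546 -0.1711  0.3622] [0.0284 0.9996 0.0006 0.0004] [-0.1672 -0.496  -0.231 ]
pin blob [427.8987 340.8987] [13 20  8 13 79]
expected grip centre px [[427.4257 341.0215]]
```

Call:
jog_arm(
  increments=[
    [0.1,0.6,0,0,0,0,85],
    [0.3,1.4,0,0,0,0,85],
    [0.5,2.2,0,0,0,-0.1,85],
    [0.7,3.0,0,0,0,-0.2,85],
    [0.9,3.8,0,0,0,-0.2,85],
    [1.1,4.6,0,0,0,-0.3,85],
    [1.3,5.4,0,0,0,-0.38,85],
    [1.4,6.2,0,0,0,-0.38,85],
  ],
)

```text
clock: 37.28
ee_pos: [0.5107, 0.0737, 0.3615]
tcp_rot: [0.047, 0.999, -0.0, 0.0]
contact_force: [0.4, -0.4, 0.2]
grip_width: 0.0846
finger_force: 0.0
```

Call:
jog_arm(
  increments=[
    [0.1,0.8,0,0,0,0,85],
    [0.3,1.6,0,0,0,0,85],
    [0.5,2.4,0,0,0,0,85],
    [0.7,3.2,0,0,0,0,85],
    [0.8,4.0,0,0,0,0,85],
    [0.9,4.8,0,0,0,0,85],
    [1.0,5.5,0,0,0,0,85],
    [1.0,5.75,0,0,0,0,85],
  ],
)

```text
clock: 37.95
ee_pos: [0.5504, 0.3055, 0.3605]
tcp_rot: [0.046, 0.999, 0.0, -0.0]
contact_force: [1.6, 0.3, 0.3]
grip_width: 0.0848
finger_force: 0.0
```

Call:
jog_arm(
  increments=[
    [0,0,-0.2,0,0,0,85],
    [0,0,-0.2,0,0,0,85],
  ],
)

```text
clock: 38.12
ee_pos: [0.5499, 0.302, 0.3518]
tcp_rot: [0.046, 0.999, -0.001, -0.001]
contact_force: [-0.0, -0.7, -0.9]
grip_width: 0.085
finger_force: 0.0
```

Run:
```python
from h import *
s=bot.capture("side");cv2.imwrite("pics/e10s.png",s)
r=bot.read_state();print(r['ee_pos'],r['tcp_rot'],r['contact_force'])
# did the masks stay? compare with d4-time via template around (300,150)
a=cv2.cvtColor(cv2.imread("pics/e1s.png"),6)
b=cv2.cvtColor(s,6);c=cv2.cvtColor(cv2.imread("pics/e9s.png"),6)
print(np.abs(a[150:200,285:325].astype(int)-b[150:200,285:325]).mean(),np.abs(a[150:200,285:325].astype(int)-c[150:200,285:325]).mean())
```

```text
[0.5498343  0.30131143 0.35259072] [ 4.69753344e-02  9.98895514e-01 -6.64357192e-04 -7.92699546e-04] [-0.14888284  0.00529173 -1.03979548]
16.0705 16.0785
```

Call:
jog_arm(
  increments=[
    [0,0,-0.7,0,0,0,85],
    [0,0,-1.4,0,0,0,85],
    [0,0,-2.0,0,0,0,85],
    [0,0,-2.28,0,0,0,85],
    [0,0,-2.28,0,0,0,60],
    [0,0,-2.28,0,0,0,40],
    [0,0,-2.28,0,0,0,25],
    [0,0,-2.28,0,0,0,18],
  ],
)

```text
clock: 38.83
ee_pos: [0.5509, 0.3023, 0.2641]
tcp_rot: [0.047, 0.999, 0.0, 0.001]
contact_force: [-0.4, -0.0, 0.6]
grip_width: 0.0382
finger_force: 0.0
```

Call:
jog_arm(
  increments=[
    [0,0,0,0,0,0,15],
    [0,0,0,0,0,0,15],
    [0,0,0,0,0,0,15],
    [0,0,0,0,0,0,15],
  ],
)

```text
clock: 39.17
ee_pos: [0.5506, 0.3029, 0.2637]
tcp_rot: [0.047, 0.999, 0.0, 0.001]
contact_force: [-0.7, 0.8, 7.2]
grip_width: 0.0208
finger_force: 40.8
```

Call:
jog_arm(
  increments=[
    [0,0,0.15,0,0,0,15],
    [0,0,0.3,0,0,0,15],
    [0,0,0.4,0,0,0,15],
    [-0.2,0.02,0.4,0,0,0,15],
    [-0.5,0.05,0.4,0,0,0,15],
    [-0.8,0.08,0.4,0,0,0,15],
    [-1.1,0.1,0.4,0,0,0,15],
    [-1.4,0.13,0.4,0,0,0,15],
  ],
)

```text
clock: 39.83
ee_pos: [0.4928, 0.3077, 0.2783]
tcp_rot: [0.047, 0.999, -0.0, -0.0]
contact_force: [-0.1, -0.3, -1.0]
grip_width: 0.0214
finger_force: 40.2
```

Call:
jog_arm(
  increments=[
    [-0.3,0.03,0,0,0,0,15],
    [-0.6,0.06,0,0,0,0,15],
    [-0.9,0.09,0,0,0,0,15],
    [-1.2,0.11,0,0,0,0,15],
    [-1.5,0.14,0,0,0,0,15],
    [-1.7,0.16,0,0,0,0,15],
    [-1.7,0.16,0,0,0,0,15],
  ],
)

```text
clock: 40.42
ee_pos: [0.4244, 0.3143, 0.2788]
tcp_rot: [0.046, 0.999, 0.0, -0.0]
contact_force: [0.4, 0.2, -0.7]
grip_width: 0.0206
finger_force: 40.2
```

Call:
jog_arm(
  increments=[
    [0,-0.2,0,0,0,0.1,15],
    [0,-0.6,0,0,0,0.3,15],
    [0,-1.1,0,0,0,0.5,15],
    [0,-1.6,0,0,0,0.7,15],
    [0,-2.1,0,0,0,0.9,15],
    [0,-2.6,0,0,0,1.1,15],
    [0,-3.1,0,0,0,1.3,15],
    [0,-3.6,0,0,0,1.5,15],
  ],
)

```text
clock: 41.08
ee_pos: [0.4265, 0.1685, 0.2785]
tcp_rot: [-0.019, 1.0, -0.0, 0.0]
contact_force: [0.6, 1.0, 0.2]
grip_width: 0.0212
finger_force: 40.2
```

Call:
jog_arm(
  increments=[
    [0,-0.5,0,0,0,0,15],
    [0,-1.0,0,0,0,0,15],
    [0,-1.5,0,0,0,0,15],
    [0,-2.0,0,0,0,0,15],
    [0,-2.5,0,0,0,0,15],
    [0,-3.0,0,0,0,0,15],
    [0,-3.33,0,0,0,0,15],
    [0,-3.33,0,0,0,0,15],
  ],
)

```text
clock: 41.75
ee_pos: [0.4264, 0.0343, 0.2785]
tcp_rot: [-0.017, 1.0, -0.001, 0.0]
contact_force: [0.1, -0.8, -1.1]
grip_width: 0.0214
finger_force: 40.2
```

Call:
jog_arm(
  increments=[
    [0.2,0.01,0,0,0,0,15],
    [0.5,0.02,0,0,0,0,15],
    [0.8,0.03,0,0,0,0,15],
    [1.1,0.04,0,0,0,0,15],
    [1.4,0.05,0,0,0,0,15],
    [1.7,0.06,0,0,0,0,15],
    [2.0,0.07,0,0,0,0,15],
    [2.0,0.07,0,0,0,0,15],
  ],
)

```text
clock: 42.42
ee_pos: [0.5084, 0.0404, 0.278]
tcp_rot: [-0.019, 1.0, 0.0, 0.0]
contact_force: [-0.4, -0.1, -1.3]
grip_width: 0.0213
finger_force: 40.2
```

Call:
jog_arm(
  increments=[
    [0.3,0.01,0,0,0,0,15],
    [0.6,0.02,0,0,0,0,15],
    [0.9,0.03,0,0,0,0,15],
    [1.2,0.04,0,0,0,0,15],
    [1.5,0.06,0,0,0,0,15],
    [1.8,0.07,0,0,0,0,15],
    [2.1,0.08,0,0,0,0,15],
    [2.2,0.08,0,0,0,0,15],
  ],
)

```text
clock: 43.08
ee_pos: [0.5951, 0.0436, 0.278]
tcp_rot: [-0.019, 1.0, 0.0, -0.0]
contact_force: [-0.2, -0.2, -0.7]
grip_width: 0.0214
finger_force: 40.2
```

Call:
jog_arm(
  increments=[
    [0,0,-0.1,0,0,0,15],
    [0,0,-0.2,0,0,0,15],
    [0,0,-0.3,0,0,0,15],
    [0,0,-0.36,0,0,0,15],
    [0,0,-0.36,0,0,0,15],
  ],
)

```text
clock: 43.5
ee_pos: [0.5933, 0.0431, 0.264]
tcp_rot: [-0.019, 1.0, 0.0, -0.0]
contact_force: [-0.4, 0.4, -1.5]
grip_width: 0.0214
finger_force: 40.4
```

Call:
jog_arm(
  increments=[
    [0,0,0,0,0,0,26],
    [0,0,0,0,0,0,30],
    [0,0,0,0,0,0,45],
    [0,0,0,0,0,0,65],
    [0,0,0,0,0,0,85],
    [0,0,0.5,0,0,0,85],
    [0,0,1.2,0,0,0,85],
    [0,0,2.2,0,0,0,85],
  ],
)

```text
clock: 44.17
ee_pos: [0.5927, 0.043, 0.3507]
tcp_rot: [-0.019, 1.0, 0.0, -0.002]
contact_force: [0.7, 0.5, 0.7]
grip_width: 0.0851
finger_force: 0.0
```

Call:
jog_arm(
  increments=[
    [0,0.6,0.2,0,0,-0.2,85],
    [0,1.4,0.2,0,0,-0.5,85],
    [0,2.3,0.2,0,0,-0.8,85],
    [0,3.2,0.2,0,0,-1.1,85],
    [0.05,4.2,0.2,0,0,-1.3,85],
    [0.08,5.1,0.2,0,0,-1.5,85],
    [0.08,5.9,0.2,0,0,-1.5,85],
    [0.08,6.37,0.2,0,0,-1.5,85],
  ],
)

```text
clock: 44.83
ee_pos: [0.5966, 0.3012, 0.3596]
tcp_rot: [0.046, 0.999, 0.0, -0.0]
contact_force: [0.7, 0.4, -0.8]
grip_width: 0.0849
finger_force: 0.0
```

Run:
```python
from h import *
s=bot.capture("side");cv2.imwrite("pics/e11s.png",s)
r=bot.read_state();print(r['ee_pos'],r['tcp_rot'],r['contact_force'])
# mask on full hook: expect white tab top at
u=proj("side",[[.594,.0426,.29],[.594,.0426,.15]]);print(u)
b=cv2.imread("pics/e10s.png");d=cv2.absdiff(s,b).max(2);d[:, :330]=0
n,l,st,ce=cv2.connectedComponentsWithStats(cv2.morphologyEx((d>40).astype(np.uint8),cv2.MORPH_CLOSE,np.ones((3,3),np.uint8)))
for k in range(1,n):
    if st[k,4]>80: print(st[k],ce[k])
```

```text
[0.59625413 0.30330484 0.35911786] [ 4.48829739e-02  9.98991845e-01  6.74554098e-04 -5.97891782e-04] [-1.05451126  1.12989624 -0.49495403]
[[369.71723976 178.57475254]
 [367.51587241 212.62376722]]
[363 176  18  16 106] [369.93396226 182.62264151]
[355 197  26  28 406] [367.83004926 211.48768473]
[338 223  36  23 219] [354.17351598 231.93150685]
[ 427  246  138   46 1559] [487.67030148 269.32713278]
[401 258  24  15 130] [413.98461538 264.75384615]
[ 356  276  223  137 4473] [486.11960653 359.47820255]
[574 296  66  36 426] [610.23474178 313.21126761]
[616 395  18  43 262] [624.88931298 418.46564885]
[ 444  439  167   41 2882] [528.02394171 455.68736988]
[433 444  17  12 124] [441.16935484 451.12903226]
```

Mask 2 is back on the full hook at the expected pixels ((370,182), (368,211)). Now mask 1.

Call:
jog_arm(
  increments=[
    [0,0,-0.6,0,0,0,85],
    [0,0,-1.3,0,0,0,85],
    [0,0,-2.0,0,0,0,85],
    [0,0,-2.44,0,0,0,85],
    [0,0,-2.44,0,0,0,60],
    [0,0,-2.44,0,0,0,40],
    [0,0,-2.44,0,0,0,25],
    [0,0,-2.44,0,0,0,18],
  ],
)

```text
clock: 45.55
ee_pos: [0.5981, 0.298, 0.2644]
tcp_rot: [0.047, 0.999, 0.001, 0.001]
contact_force: [0.5, 0.7, -0.4]
grip_width: 0.0381
finger_force: 0.0
```

Call:
jog_arm(
  increments=[
    [0,0,0,0,0,0,15],
    [0,0,0,0,0,0,15],
    [0,0,0,0,0,0,15],
    [0,0,0,0,0,0,15],
  ],
)

```text
clock: 45.88
ee_pos: [0.5979, 0.2979, 0.2639]
tcp_rot: [0.047, 0.999, 0.0, 0.001]
contact_force: [0.9, -0.3, 6.0]
grip_width: 0.0212
finger_force: 41.0
```

Call:
jog_arm(
  increments=[
    [0,0,0.15,0,0,0,15],
    [0,0,0.3,0,0,0,15],
    [0,0,0.4,0,0,0,15],
    [-0.2,0.02,0.4,0,0,0,15],
    [-0.5,0.05,0.4,0,0,0,15],
    [-0.8,0.08,0.4,0,0,0,15],
    [-1.1,0.1,0.4,0,0,0,15],
    [-1.4,0.13,0.4,0,0,0,15],
  ],
)

```text
clock: 46.55
ee_pos: [0.5408, 0.303, 0.2788]
tcp_rot: [0.047, 0.999, 0.0, 0.0]
contact_force: [0.0, 0.2, -0.4]
grip_width: 0.0212
finger_force: 40.1
```

Call:
jog_arm(
  increments=[
    [-0.4,0.04,0,0,0,0,15],
    [-0.8,0.08,0,0,0,0,15],
    [-1.2,0.11,0,0,0,0,15],
    [-1.6,0.15,0,0,0,0,15],
    [-2.0,0.19,0,0,0,0,15],
    [-2.4,0.23,0,0,0,0,15],
    [-2.8,0.27,0,0,0,0,15],
    [-2.88,0.27,0,0,0,0,15],
  ],
)

```text
clock: 47.22
ee_pos: [0.424, 0.314, 0.2792]
tcp_rot: [0.046, 0.999, 0.0, -0.0]
contact_force: [1.0, 0.5, -1.1]
grip_width: 0.0212
finger_force: 40.1
```

Call:
jog_arm(
  increments=[
    [0,-0.2,0,0,0,0.1,15],
    [0,-0.6,0,0,0,0.3,15],
    [0,-1.1,0,0,0,0.5,15],
    [0,-1.6,0,0,0,0.7,15],
    [0,-2.1,0,0,0,0.9,15],
    [0,-2.6,0,0,0,1.1,15],
    [0,-3.1,0,0,0,1.3,15],
    [0,-3.6,0,0,0,1.5,15],
  ],
)

```text
clock: 47.88
ee_pos: [0.4269, 0.1681, 0.2787]
tcp_rot: [-0.019, 1.0, -0.0, 0.0]
contact_force: [0.9, -0.1, -2.1]
grip_width: 0.0211
finger_force: 40.1
```

Call:
jog_arm(
  increments=[
    [0,-0.5,0,0,0,0,15],
    [0,-1.0,0,0,0,0,15],
    [0,-1.5,0,0,0,0,15],
    [0,-2.0,0,0,0,0,15],
    [0,-2.5,0,0,0,0,15],
    [0,-3.0,0,0,0,0,15],
    [0,-3.32,0,0,0,0,15],
    [0,-3.32,0,0,0,0,15],
  ],
)

```text
clock: 48.55
ee_pos: [0.4267, 0.0342, 0.2787]
tcp_rot: [-0.017, 1.0, -0.001, 0.0]
contact_force: [-0.2, -0.1, -0.4]
grip_width: 0.0213
finger_force: 40.1
```

Call:
jog_arm(
  increments=[
    [0.2,0.01,0,0,0,0,15],
    [0.5,0.02,0,0,0,0,15],
    [0.8,0.03,0,0,0,0,15],
    [1.1,0.04,0,0,0,0,15],
    [1.4,0.05,0,0,0,0,15],
    [1.7,0.06,0,0,0,0,15],
    [2.0,0.07,0,0,0,0,15],
    [2.3,0.08,0,0,0,0,15],
  ],
)

```text
clock: 49.22
ee_pos: [0.5195, 0.0409, 0.2784]
tcp_rot: [-0.019, 1.0, 0.0, 0.0]
contact_force: [0.1, 0.5, -1.3]
grip_width: 0.021
finger_force: 40.2
```

Call:
jog_arm(
  increments=[
    [0.3,0.01,0,0,0,0,15],
    [0.5,0.02,0,0,0,0,15],
    [0.5,0.02,-0.1,0,0,0,15],
    [0.5,0.02,-0.2,0,0,0,15],
    [0.5,0.02,-0.3,0,0,0,15],
    [0.5,0.02,-0.37,0,0,0,15],
    [0.5,0.02,-0.37,0,0,0,15],
  ],
)

```text
clock: 49.8
ee_pos: [0.5375, 0.0409, 0.2641]
tcp_rot: [-0.019, 1.0, -0.0, 0.0]
contact_force: [-1.0, -0.8, 3.5]
grip_width: 0.0212
finger_force: 40.7
```

Call:
jog_arm(
  increments=[
    [0,0,0,0,0,0,26],
    [0,0,0,0,0,0,30],
    [0,0,0,0,0,0,45],
    [0,0,0,0,0,0,65],
    [0,0,0,0,0,0,85],
    [0,0,0.5,0,0,0,85],
    [0,0,1.2,0,0,0,85],
    [0,0,2.2,0,0,0,85],
  ],
)

```text
clock: 50.47
ee_pos: [0.5367, 0.041, 0.3505]
tcp_rot: [-0.019, 1.0, 0.0, -0.002]
contact_force: [2.2, 0.4, -0.1]
grip_width: 0.085
finger_force: 0.0
```

Call:
jog_arm(
  increments=[
    [-0.2,0.6,0.2,0,0,0,85],
    [-0.5,1.4,0.2,0,0,0,85],
    [-0.8,2.2,0.2,0,0,0,85],
    [-1.1,3.0,0.2,0,0,0,85],
    [-1.4,3.8,0.2,0,0,0,85],
    [-1.6,4.5,0.2,0,0,0,85],
    [-1.8,5.0,0.2,0,0,0,85],
    [-1.8,5.0,0.2,0,0,0,85],
  ],
)

```text
clock: 51.13
ee_pos: [0.4645, 0.2441, 0.3597]
tcp_rot: [-0.02, 1.0, 0.001, -0.0]
contact_force: [-0.3, 0.3, -0.0]
grip_width: 0.0849
finger_force: 0.0
```

Run:
```python
from h import *
s=bot.capture("side");t=bot.capture("top");cv2.imwrite("pics/e12s.png",s);cv2.imwrite("pics/e12t.png",t)
r=bot.read_state();print(r['ee_pos'],r['contact_force'])
L=lambda n:cv2.cvtColor(cv2.imread(f"pics/{n}.png"),6)
# shift of both views' hook region against the start picture (masks within mm of their first places)
for n,(x,y,w,h) in {"side":(340,180,60,60),"top":(310,125,60,90)}.items():
    a=L(n+"0");b=cv2.cvtColor(s if n=="side" else t,6)
    print(n,'mean abs diff to start',cv2.absdiff(a,b)[y:y+h,x:x+w].mean())
g=cv2.cvtColor(s,6)
print('side bright rows/cols at front mask', proj("side",[[.538,.0406,.29],[.538,.0406,.15]]).round(1), proj("top",[[.538,.0406,.29],[.594,.0426,.29]]).round(1))
for n,im,c in(("mask1 s",s,(356.5,187.5)),("mask2 s",s,(369.7,180))): print(n,im[int(c[1])-4:int(c[1])+6,int(c[0])-5:int(c[0])+6].min(2))
# pin, jar, bottle, brush vs start
for n,(x,y,w,h) in {"jar":(455,290,40,40),"bottle":(360,165,20,25),"brush":(230,200,30,55)}.items(): print(n,cv2.absdiff(L("side0"),g)[y:y+h,x:x+w].mean())
x0,y0=412,315;q=s[y0:y0+40,x0:x0+35].astype(int);p=q.max(2);m=((p<75)&(p-q.min(2)<20)).astype(np.uint8)
n,l,st,ce=cv2.connectedComponentsWithStats(m);k=1+np.argmax(st[1:,4]);print('pin',ce[k]+[x0,y0],st[k])
```

```text
[0.46582566 0.24146886 0.35965405] [-0.26001662 -0.25670209  0.19832661]
side mean abs diff to start 13.776111111111112
top mean abs diff to start 16.673703703703705
side bright rows/cols at front mask [[356.6 188. ]
 [355.2 221.9]] [[340.  174.1]
 [339.1 147.5]]
mask1 s [[ 40  40  42  41  42  44  42  42  61 163 199]
 [ 39  38  39  42  43  43  42  42 125 184 195]
 [ 40  39  38  40  40  40  41  59 159 197 192]
 [ 39  41 106 129  94  51  39  58 157 193 188]
 [ 83 137 156 158 155 136  81  58 148 207 230]
 [ 88 141 157 159 159 156 167 135 171 225 225]
 [ 90 133 148 161 162 158 159 162 176 195 202]
 [ 90 133 143 140 147 157 160 149 151 172 185]
 [ 91 133 144 144 144 146 147 147 153 169 173]
 [ 90 132 143 143 143 147 149 146 150 166 171]]
mask2 s [[ 78 107  78 116  93  30  49  71  59  39  40]
 [ 79 123 170 228 239 206 131  92  58  39  39]
 [100 200 237 242 242 240 229 170  81  37  38]
 [ 98 163 195 240 246 242 241 239 222 132  38]
 [178 175 181 177 213 238 241 248 225 103  36]
 [213 201 180 179 181 195 214 186 147 103  49]
 [211 199 180 178 179 180 170 152 144 117  77]
 [183 180 179 179 178 178 167 151 166 141 144]
 [177 178 179 178 178 178 165 151 157 213 212]
 [171 174 179 177 176 177 161 147 154 173 157]]
jar 12.834375
bottle 18.13
brush 4.152727272727272
pin [427.95   340.8875] [13 20  8 13 80]
```

Call:
jog_arm(
  increments=[
    [0,0,0.2,0,0,0,85],
    [0,0,0.2,0,0,0,85],
    [0,0,0.2,0,0,0,85],
    [0,0,0.2,0,0,0,85],
    [0,0,0.2,0,0,0,85],
    [0,0,0.2,0,0,0,85],
    [0,0,0.2,0,0,0,85],
    [0,0,0.2,0,0,0,85],
  ],
)

```text
clock: 51.9
ee_pos: [0.4661, 0.2409, 0.3677]
tcp_rot: [-0.019, 1.0, -0.0, -0.0]
contact_force: [-0.5, -1.1, -0.5]
grip_width: 0.0849
finger_force: 0.0
```

```bash
python3 -c "
from station import bot
print(bot.finish_job())"
```

```text
the job is handed in; nothing more can be done
None
```

I handed the job in at 51.9 s; no verdict came back. By my force and camera checks, the post stands in the fork with the pin fully home, and both masks (two were present) hang back on the full hook.

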